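# Make up a grooving spindle on the setting stand

### The job

Make up the grooving spindle on the setting stand. Working up from the stand's flange, slip on the small bearing with the black seal, then the brass spacer, then the grooving cutter with its hub upwards, and last the red lock collar, each fully down and lying flat on the one below. This set-up does not use the large orange-sealed bearing or the tall dark steel spacer, so leave them where they lie.

Things in the scene. Friction and masses are not known exactly. Their poses are not given: they have to be found in the camera images.
- arbor_stand: Setting stand, fixed: round dark grey cast foot 100 mm across and 9 mm high at its rim, rising to a 68 mm boss at 16 mm, a bright steel flange 46 mm across whose top (the seat) is 20 mm above the table, and an upright bright steel spindle 30 mm across. The spindle is a plain cylinder up to 68 mm above the table; above that its nose tapers to 16 mm across at 80 mm. Origin: centre of the foot's underside; z up, along the spindle.
- arbor_seat (a point): Centre of the flange's top face on the spindle's axis, 20 mm above the table: the first ring's underside comes to rest here.
- arbor_tip (a point): Top of the spindle's nose, 60 mm above the seat.
- small_bearing: Small guide bearing, a loose steel ring with a black seal on its face, 60 mm across, 12 mm high; lies flat. A 32 mm bore runs right through it. Origin: centre of its underside; z up, along the bore.
- brass_spacer: Yellow brass spacer ring, loose, 46 mm across, 10 mm high; lies flat. A 32 mm bore runs right through it. Origin: centre of its underside; z up, along the bore.
- grooving_cutter: Grooving cutter, loose: grey-green body 8 mm thick with four wings tipped in bright carbide (96 mm across the wing tips), and on top of it a bright round hub 46 mm across that reaches from 8 to 18 mm above the underside; starts lying flat, hub up. Take it by the hub. A 32 mm bore runs right through it. Origin: centre of its underside; z up, along the bore.
- lock_collar: Red lock collar, a loose red ring 44 mm across, 14 mm high, with two small set screws in its rim; lies flat. A 32 mm bore runs right through it. Origin: centre of its underside; z up, along the bore.
- large_bearing: Large guide bearing, a steel ring with an orange seal, 78 mm across, 12 mm high; loose, not used in this set-up. A 32 mm bore runs right through it. Origin: centre of its underside; z up, along the bore.
- steel_spacer: Tall dark steel spacer ring, 46 mm across, 20 mm high; loose, not used in this set-up. A 32 mm bore runs right through it. Origin: centre of its underside; z up, along the bore.
Things that resemble listed ones, but are neither listed nor needed, are in the scene too. Several things look just like the brass_spacer: the one meant starts farthest from the robot's base. What is shaped like the small_bearing but turquoise is not meant.

How it is judged:
By the outcome, as a careful person would: the job done as asked, in the order asked, and still so for the second after the job is handed in, with the robot touching nothing.
It also fails if it takes over 112 s, if anything falls off the work surface, if the arm or the gripper's body presses on something with over 40 N, if the wrist force passes 120 N, or if a joint passes its speed limit or range.

### The arm

A 7-joint arm with a two-finger parallel gripper is mounted at the origin on a cart in front of the work surface, level with it; the furniture and walls round the work are solid. World frame = base frame: x ahead of the robot, y to its left, z up, the work surface at z = 0. Lengths are in m, angles in rad, forces in N, time in s.
With the tool pointing down it reaches from about 0.4 to 0.875 m from the base axis. Payload 19.3 kg.
Tool frame: the origin (TCP) lies midway between the tips of the shut fingers; the grasp point (between the pads) lies 19 mm behind it (bot.grip_point_offset is the distance from the TCP to the grasp point, in m); z points along the fingers, y is the direction in which the jaws open and shut (so a half turn about z gives the same grasp; the last joint's range is limited). The gripper opens to 85 mm and grips with 20 to 120 N. Pads are 22 mm wide; open, the fingers measure 114 mm over their backs; the gripper's body (76 mm by 85 mm) begins 54 mm behind the grasp point. The pads swing forward as they close: fully open they stand 13 mm farther back than shut.
Start: joints at [1.053, 0.521, -0.036, 1.599, 0.021, 1.021, -0.113], TCP at [0.271, -0.563, 0.231] pointing down, gripper open.
Joint ranges: [-2.91, 2.91], [-0.3, 2.13], [-1.5, 1.42], [0.17, 2.43], [-1.26, 4.41], [0.16, 1.93], [-2.52, 2.52]. Speed limits (rad/s): [1.89, 1.89, 2.39, 2.39, 3.01, 3.01, 3.01].

### API

Orientations are given as [roll, pitch, yaw] about the fixed x, y, z axes, in that order (R = Rz(yaw) Ry(pitch) Rx(roll)).
In Python, from workcell import bot, viewer, workorder gives the robot as it stands.
- The arm moves only by the tool move_arm, never from a script. Its argument "plan" is a list of rows, each a list of 6 numbers: the shift along the tool's x, y, z scaled (see below), then the turn, a rotation vector about the tool's x, y, z scaled (see below). A call has 1 to 5 rows; each row shifts and turns the commanded pose from where the row before left it, along the tool's axes as they then stand; what a row does not reach is not made up. The controller multiplies each number of a shift by 0.025 m and each number of a turn by pi rad. A row lasts 1/10 s, in which the tool goes at most 50 mm and 8.59 degrees, less where a joint would pass 70% of its speed; a pose out of reach is approached as far as the arm can. A call with a number of a shift or a turn outside -1 to 1 is refused whole. A call with a gripper value outside its range is refused whole. "claw" is the closure, from -1 (fully open) to 1 (shut), so that 0 is half open, set as the call begins (left out, the last holds). The fingers move at their own pace and stop on an object; "force" is the grip in N (left out, the last holds). Time passes only in rows, so rows that do not move let the fingers close. It gives the time, the measured TCP pose, the force and the opening at its end, in the units of the state.
- bot.observe(): the state, without advancing time (a new reading comes with each control period).
- viewer.grab_frame(name): name is "scene" or "side" or "wrist"; returns the picture (480x640x3 uint8, red, green, blue); there is no depth.
- viewer.camera_info(name): a dict with "K" (3x3 intrinsics, pixels), "R" (3x3) and "t" (3): a world point X has camera coordinates R X + t. Camera axes: x right, y down, z forward; pixel columns grow to the right and rows downward; lengths in m; the calibration is good to about 2 mm. A picture is of the moment at which its call begins: read the wrist's pose just before it. camera_info takes no time and is no camera call; for the wrist camera it gives the pose at the moment of the call.
- workorder.job_done(): hands the job in, once; it reports no verdict.
The state is a dict: "clock": time; "qpos": joint angles; "qd": joint speeds; "joint_efforts": joint torques, N m; "position": TCP position; "tool_rot": TCP orientation; "force": force on the tool from outside, world axes, zero at the start; "moment": the same for the moment, N m; "grip_width": finger opening in m.
Only numpy, scipy, OpenCV 4.12 (cv2) and the standard library are available. Lean on these libraries where they do the work, as an engineer would, in place of code of your own. Each camera call takes 0.05 s, during which the arm holds its last target.

## Working session

There is one attempt and no reset: what is moved stays moved. The work goes in short steps, Python scripts to look and compute and a tool call to move; the robot and the scene stay as the last step left them, time stands still between calls to the robot, and variables do not carry over. Pictures are saved under pics/ and viewed, and the job is handed in when it is done.

Besides the shell and the picture viewer there is one more tool, called after "Emit:" as name([rows], argument=value, ...), one row to a line, values as JSON. move_arm: Moves the arm, as the interface text tells. Shifts and turns lie within -1 to 1; 1 stands for 0.025 m of shift or pi rad of turn. Its arguments: {"type":"object","properties":{"plan":{"type":"array","items":{"type":"array","items":{"type":"number"}}},"claw":{"type":"number"},"force":{"type":"number"}},"required":["plan"]}

```bash
ls; mkdir -p pics; python3 - <<'E'
from workcell import bot, viewer, workorder
import cv2
print(bot.observe(), bot.grip_point_offset)
for n in ("scene","side","wrist"):
    c=viewer.camera_info(n); print(n,c)
    im=viewer.grab_frame(n); cv2.imwrite(f"pics/{n}0.png",im[:,:,::-1])
E
```

```text
pics
{'clock': 0.0, 'qpos': array([ 1.05277772,  0.52201827, -0.03635952,  1.59999387,  0.02117995,
        1.02106937, -0.11281993]), 'qd': array([ 0.00085764,  0.00077267, -0.00099617,  0.00014862, -0.0012944 ,
        0.000134  , -0.00171437]), 'joint_efforts': array([ 1.16506151e-03, -9.27100325e+01,  1.98107913e+00, -3.69940495e+01,
        1.80669461e-02,  8.10855185e-03, -2.94553467e-05]), 'position': array([ 0.27047442, -0.56308321,  0.23072776]), 'tool_rot': array([-3.14048843e+00,  4.44940536e-05,  4.47805835e-01]), 'force': array([ 0.22070089, -1.02094853,  0.71150246]), 'moment': array([ 0.01029949, -0.03864165,  0.0276823 ]), 'grip_width': 0.08513418055541551} 0.0187
scene {'K': array([[439.90024487,   0.        , 318.02653903],
       [  0.        , 439.90024487, 240.27609821],
       [  0.        ,   0.        ,   1.        ]]), 'R': array([[ 0.41833985, -0.90829003, -0.0009978 ],
       [-0.36807507, -0.16852336, -0.91439631],
       [ 0.8303689 ,  0.38289568, -0.40481895]]), 't': array([-0.20802831,  0.25968767,  0.57518724])}
side {'K': array([[465.35555944,   0.        , 321.79560784],
       [  0.        , 465.35555944, 229.64553635],
       [  0.        ,   0.        ,   1.        ]]), 'R': array([[-9.14193015e-01, -4.05278859e-01, -4.21927099e-04],
       [-1.60070233e-01,  3.62028639e-01, -9.18320633e-01],
       [ 3.72328688e-01, -8.39454770e-01, -3.95837134e-01]]), 't': array([0.4542489 , 0.13854486, 0.85631043])}
wrist {'K': array([[407.36203946,   0.        , 318.46973037],
       [  0.        , 407.36203946, 239.19461688],
       [  0.        ,   0.        ,   1.        ]]), 'R': array([[ 4.33410399e-01, -9.01196662e-01, -5.83635806e-05],
       [-8.60576265e-01, -4.13894149e-01,  2.96816653e-01],
       [-2.67514333e-01, -1.28593198e-01, -9.54934485e-01]]), 't': array([-0.62561556, -0.03819276,  0.37948028])}
```

View pics/scene0.png

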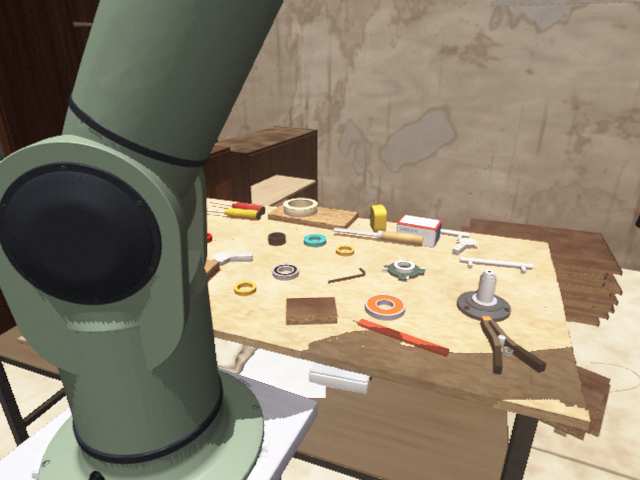

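View pics/side0.png

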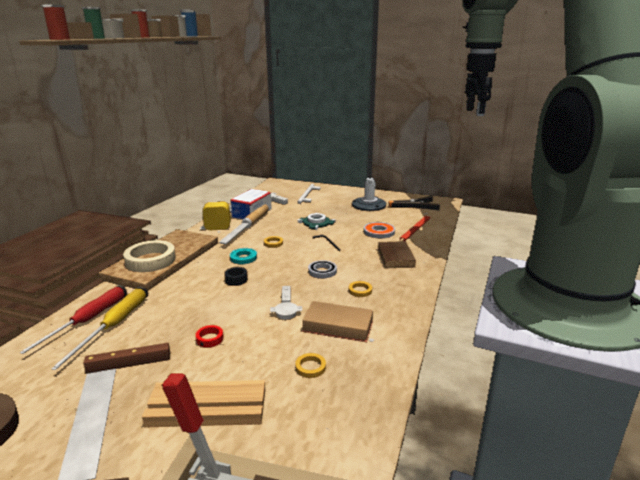

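View pics/wrist0.png

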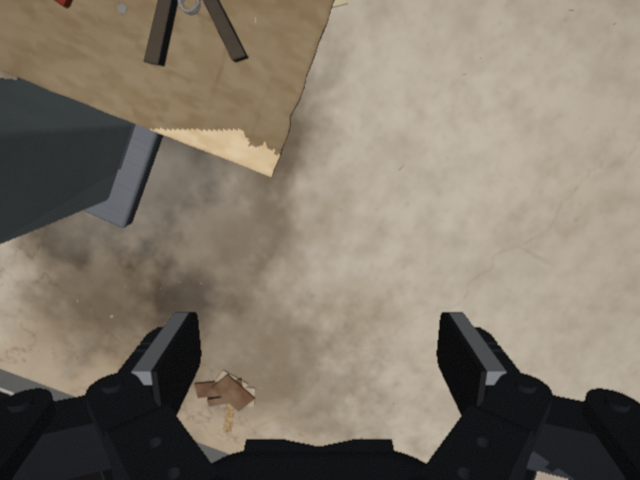

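The scene view shows the stand at (485,300), cutter (404,269), small bearing (286,271), brass rings (245,288) and (345,250), large bearing (385,307) and turquoise decoy (315,240). The side view adds the red collar at (209,335) and a third brass ring at (310,364).

```bash
cat > h.py <<'E'
import numpy as np, cv2
from workcell import bot, viewer, workorder
def ray(c,uv,z):
    d=c["R"].T@np.linalg.inv(c["K"])@np.array([uv[0],uv[1],1.0]); o=-c["R"].T@c["t"]
    return o+d*(z-o[2])/d[2]
def proj(c,X):
    p=c["K"]@(c["R"]@np.asarray(X,float)+c["t"]); return p[:2]/p[2]
def tri(c1,p1,c2,p2):
    A=[];b=[]
    M=np.zeros((3,3));v=np.zeros(3)
    for c,p in((c1,p1),(c2,p2)):
        d=c["R"].T@np.linalg.inv(c["K"])@np.array([p[0],p[1],1.0]);d/=np.linalg.norm(d);o=-c["R"].T@c["t"]
        P=np.eye(3)-np.outer(d,d);M+=P;v+=P@o
    return np.linalg.solve(M,v)
E
python3 - <<'E'
from h import *
s=viewer.camera_info("scene");d=viewer.camera_info("side")
S={'stand':(489,272,.08),'cutter':(404,265,.018),'bear':(286,270,.012),'b1':(245,288,.01),'b2':(345,250,.01),'large':(385,305,.012)}
D={'stand':(370,181,.08),'cutter':(317,217,.018),'bear':(322,267,.012),'b1':(360,288,.01),'b2':(273,241,.01),'b3':(310,363,.01),'red':(209,334,.014),'large':(379,229,.012)}
for n in D:
    a=ray(d,D[n][:2],D[n][2]); 
    print(n,'side',a.round(4),np.hypot(*a[:2]).round(3),'scene',ray(s,S[n][:2],S[n][2]).round(4) if n in S else '')
for n,c in(("scene",s),("side",d)):
    im=cv2.imread(f"pics/{n}0.png")
    r=(200,220,380,110) if n=="scene" else (180,160,270,220)
    x,y,w,h=r
    k=2 if n=='scene' else 2.7
    cv2.imwrite(f"pics/{n}0z.png",cv2.resize(im[y:y+h,x:x+w],None,fx=k,fy=k,interpolation=cv2.INTER_CUBIC))
E
```

```text
stand side [ 0.4979 -0.3317  0.08  ] 0.598 scene [ 0.5052 -0.3507  0.08  ]
cutter side [ 0.5854 -0.1689  0.018 ] 0.609 scene [ 0.588  -0.1714  0.018 ]
bear side [0.4661 0.0684 0.012 ] 0.471 scene [0.466  0.0643 0.012 ]
b1 side [0.3662 0.1139 0.01  ] 0.383 scene [0.3634 0.1052 0.01  ]
b2 side [ 0.6253 -0.0073  0.01  ] 0.625 scene [ 0.6227 -0.0153  0.01  ]
b3 side [0.3608 0.3504 0.01  ] 0.503 scene 
red side [0.5382 0.3565 0.014 ] 0.646 scene 
large side [ 0.4182 -0.1718  0.012 ] 0.452 scene [ 0.4182 -0.1788  0.012 ]
```

View pics/side0z.png

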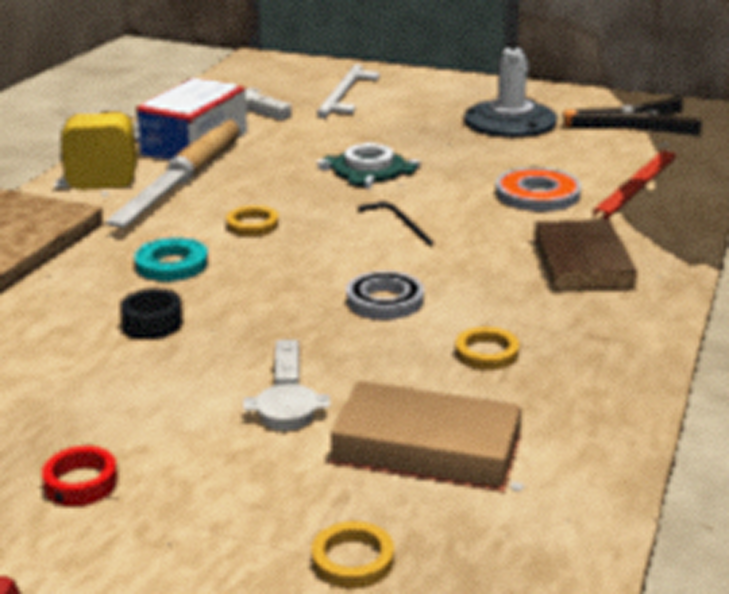

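View pics/scene0z.png

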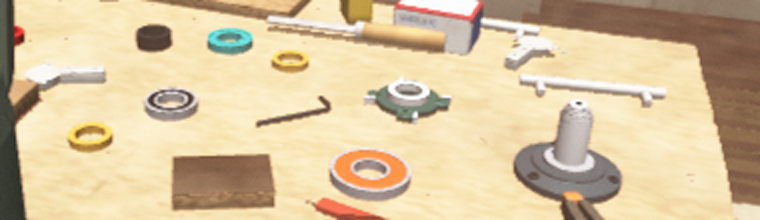

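```bash
cat >> h.py <<'E'
from scipy.spatial.transform import Rotation as Ro
def toolR(o): return Ro.from_euler('xyz',o["tool_rot"]).as_matrix()
def go(x,y,z=None,yaw=None):
    o=bot.observe();R=toolR(o);p=o["position"]
    d=np.array([x,y,p[2] if z is None else z])-p
    print('pos',p.round(4),'rot',o["tool_rot"].round(3),'w',round(o["grip_width"],4),'F',o["force"].round(1),'t',round(o["clock"],2))
    print('shift units (25mm)',(R.T@d/0.025).round(3),'if yaw0:',(np.array([d[0],-d[1],-d[2]])/0.025).round(3))
E
python3 - <<'E'
from h import *
o=bot.observe();R=toolR(o);w=viewer.camera_info("wrist")
cp=-w["R"].T@w["t"]
print("cam in tool",R.T@(cp-o["position"]),"optical axis in tool",R.T@w["R"][2],"camx",R.T@w["R"][0])
go(.40,-.34,.23)
E
```

```text
cam in tool [ 0.07649711  0.00074828 -0.14290057] optical axis in tool [-0.29673514  0.00106097  0.95495923] camx [ 5.27847584e-04  9.99999412e-01 -9.46986897e-04]
pos [ 0.2705 -0.5632  0.2309] rot [-3.141  0.     0.448] w 0.0855 F [-0.2  0.2  1. ] t 0.15
shift units (25mm) [ 8.535 -5.804  0.039] if yaw0: [ 5.181 -8.927  0.034]
```

Emit:
move_arm([
  [1,-1,0,0,0,0.0475],
  [1,-1,0,0,0,0.0475],
  [1,-1,0,0,0,0.0475],
  [0.8,-1,0,0,0,0],
  [0.8,-1,0,0,0,0],
], claw=-1, force=40)

```text
clock: 0.65
position: [0.3606, -0.419, 0.2313]
tool_rot: [-3.142, 0.0, -0.0]
force: [1.2, -0.4, 0.1]
grip_width: 0.0854
```

```bash
python3 - <<'E'
from h import *
go(.52,-.34,.23)
E
```

```text
pos [ 0.3606 -0.419   0.2313] rot [-3.142  0.    -0.   ] w 0.0854 F [ 1.2 -0.4  0.1] t 0.65
shift units (25mm) [ 6.377 -3.161  0.049] if yaw0: [ 6.377 -3.161  0.05 ]
```

Emit:
move_arm([
  [1,-0.6,0,0,0,0],
  [1,-0.6,0,0,0,0],
  [1,-0.6,0,0,0,0],
  [1,-0.6,0,0,0,0],
  [1,-0.6,0,0,0,0],
])

```text
clock: 1.15
position: [0.4857, -0.3445, 0.2312]
tool_rot: [-3.141, 0.0, 0.0]
force: [-0.3, -0.9, 0.2]
grip_width: 0.0855
```

Emit:
move_arm([
  [0,0,0,0,0,0],
  [0,0,0,0,0,0],
])

```text
clock: 1.35
position: [0.4849, -0.3449, 0.2309]
tool_rot: [-3.141, 0.001, 0.001]
force: [-0.0, 0.4, -0.4]
grip_width: 0.0854
```

```bash
python3 - <<'E'
from h import *
go(.50,-.34,.23)
w=viewer.camera_info("wrist");np.savez("w1.npz",**w)
cv2.imwrite("pics/w1.png",viewer.grab_frame("wrist")[:,:,::-1])
E
```

```text
pos [ 0.4849 -0.3449  0.2309] rot [-3.141e+00  1.000e-03  1.000e-03] w 0.0854 F [-0.   0.4 -0.4] t 1.35
shift units (25mm) [ 0.604 -0.197  0.036] if yaw0: [ 0.604 -0.197  0.037]
```

View pics/w1.png

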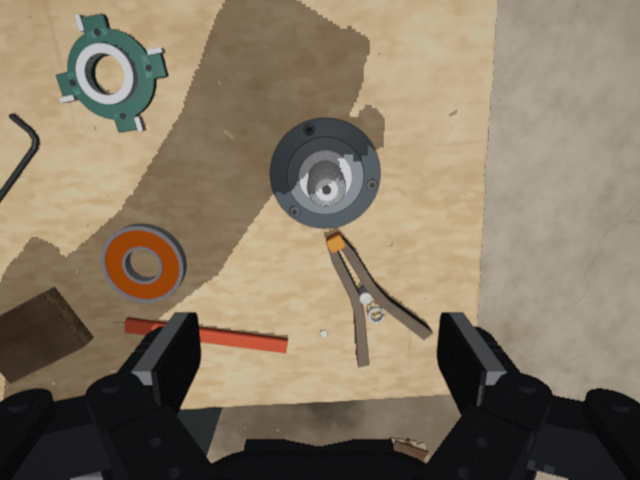

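The wrist view shows the stand with its foot centred near (325,173) and its tip near (326,190). The cutter is at about (108,72).

```bash
python3 - <<'E'
from h import *
w=dict(np.load("w1.npz"));im=cv2.imread("pics/w1.png")
x,y,a,b=250,100,150,140
cv2.imwrite("pics/w1z.png",cv2.resize(im[y:y+b,x:x+a],None,fx=4,fy=4,interpolation=cv2.INTER_CUBIC))
print(ray(w,(326,189),.08), ray(w,(325.5,173),.006))
# foot contour: bluish grey
hsv=cv2.cvtColor(im,cv2.COLOR_BGR2HSV)
m=((hsv[...,1]<70)&(hsv[...,2]<120)).astype(np.uint8);m[:100]=0;m[240:]=0;m[:,:260]=0;m[:,395:]=0
cs,_=cv2.findContours(m,0,1);c=max(cs,key=cv2.contourArea);h=cv2.convexHull(c)
print(cv2.fitEllipse(h))
X=np.array([ray(w,p[0],.009) for p in h]);
(cx,cy),r=cv2.minEnclosingCircle(X[:,:2].astype(np.float32)*1000);print(cx,cy,r)
# cutter hub
m=((hsv[...,1]<40)&(hsv[...,2]>170)).astype(np.uint8);m[:,170:]=0;m[150:]=0
cs,_=cv2.findContours(m,0,1);c=max(cs,key=cv2.contourArea);e=cv2.fitEllipse(cv2.convexHull(c));print('hub',e,ray(w,e[0],.016))
E
```

```text
[ 0.508611   -0.35100741  0.08      ] [ 0.50974585 -0.35187648  0.006     ]
((324.6372985839844, 172.45945739746094), (110.40999603271484, 111.00776672363281), 24.57251739501953)
508.1843566894531 -351.2607421875 49.939788818359375
hub ((103.94405364990234, 73.31251525878906), (53.03669357299805, 62.682830810546875), 145.59344482421875) [ 0.59198609 -0.17030863  0.016     ]
```

View pics/w1z.png

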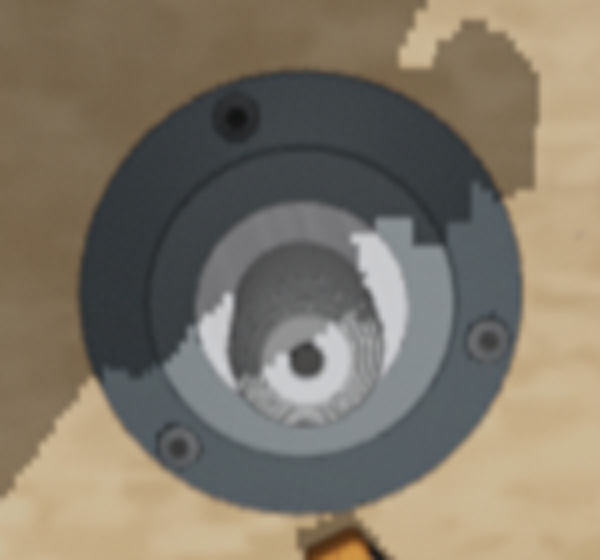

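Emit:
move_arm([
  [-0.05,-1,0.15,0,0,0],
  [-0.05,-1,0.15,0,0,0],
  [-0.05,-1,0.15,0,0,0],
  [-0.05,-1,0.15,0,0,0],
  [-0.05,-1,0.15,0,0,0],
])

```text
clock: 1.9
position: [0.4776, -0.2203, 0.2125]
tool_rot: [3.141, 0.0, -0.002]
force: [0.6, 0.4, 0.6]
grip_width: 0.0854
```

Emit:
move_arm([
  [-0.05,-1,0.15,0,0,0],
  [-0.05,-1,0.15,0,0,0],
  [-0.05,-1,0.15,0,0,0],
  [-0.05,-1,0.15,0,0,0],
  [-0.05,-1,0.15,0,0,0],
])

```text
clock: 2.4
position: [0.4717, -0.0954, 0.1938]
tool_rot: [3.141, -0.0, -0.002]
force: [0.9, -0.1, -0.2]
grip_width: 0.0854
```

Emit:
move_arm([
  [-0.05,-1,0.15,0,0,0],
  [-0.05,-1,0.15,0,0,0],
  [-0.05,-1,0.15,0,0,0],
  [-0.05,-1,0.15,0,0,0],
  [-0.05,-1,0.15,0,0,0],
])

```text
clock: 2.9
position: [0.4657, 0.0295, 0.1751]
tool_rot: [3.141, -0.0, -0.002]
force: [0.2, -0.5, 0.9]
grip_width: 0.0856
```

Emit:
move_arm([
  [0,-1,0,0,0,0],
  [0,-0.4,0,0,0,0],
  [0,0,0,0,0,0],
])

```text
clock: 3.2
position: [0.466, 0.0649, 0.1752]
tool_rot: [-3.142, -0.0, 0.001]
force: [0.1, -0.5, -0.3]
grip_width: 0.0858
```

```bash
python3 - <<'E'
from h import *
go(.466,.065,.0)
w=viewer.camera_info("wrist");np.savez("w2.npz",**w)
cv2.imwrite("pics/w2.png",viewer.grab_frame("wrist")[:,:,::-1])
print(bot.observe()["qpos"].round(2))
E
```

```text
pos [0.466  0.0649 0.1752] rot [-3.142e+00 -0.000e+00  1.000e-03] w 0.0858 F [ 0.1 -0.5 -0.3] t 3.2
shift units (25mm) [-2.000e-03 -4.000e-03  7.007e+00] if yaw0: [-0.000e+00 -4.000e-03  7.007e+00]
[-0.17  0.36 -0.11  2.05  0.06  0.74 -1.89]
```

View pics/w2.png

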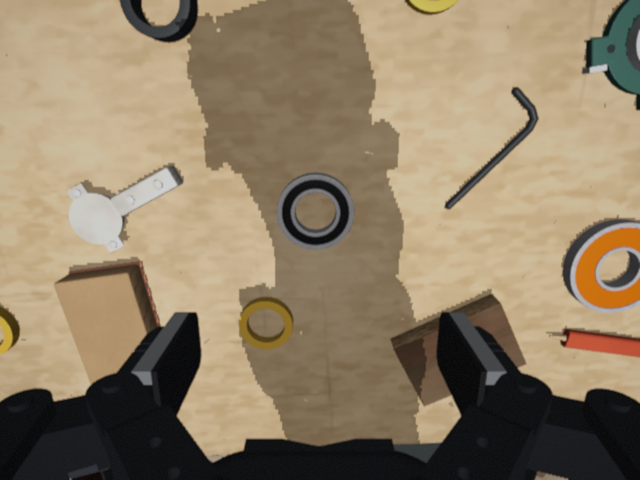

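The small bearing is near (315,211).

```bash
python3 - <<'E'
from h import *
w=dict(np.load("w2.npz"));im=cv2.imread("pics/w2.png")
g=cv2.cvtColor(im,cv2.COLOR_BGR2GRAY)
m=(g<45).astype(np.uint8);m2=np.zeros_like(m);m2[165:255,270:360]=m[165:255,270:360]
cs,_=cv2.findContours(m2,0,1);c=max(cs,key=cv2.contourArea);e=cv2.fitEllipse(cv2.convexHull(c));print(e,ray(w,e[0],.012))
go(*ray(w,e[0],.012)[:2],0.0)
E
```

```text
((314.99688720703125, 211.9062957763672), (63.5945930480957, 65.78478240966797), 92.04106903076172) [0.46982983 0.06691105 0.012     ]
pos [0.466  0.0638 0.1751] rot [ 3.141  0.    -0.   ] w 0.0853 F [-0.1  0.3  0.3] t 3.25
shift units (25mm) [ 0.152 -0.127  7.004] if yaw0: [ 0.152 -0.124  7.004]
```

Emit:
move_arm([
  [0.15,-0.11,1,0,0,0],
  [0,0,1,0,0,0],
  [0,0,1,0,0,0],
  [0,0,1,0,0,0],
  [0,0,1,0,0,0],
])

```text
clock: 3.75
position: [0.47, 0.0655, 0.0492]
tool_rot: [3.141, -0.0, -0.002]
force: [0.5, 0.2, -0.5]
grip_width: 0.0854
```

```bash
python3 - <<'E'
from h import *
go(.4698,.0669,0.0)
w=viewer.camera_info("wrist");np.savez("w3.npz",**w)
cv2.imwrite("pics/w3.png",viewer.grab_frame("wrist")[:,:,::-1])
print(proj(w,(.4698,.0669,.012)))
E
```

```text
pos [0.47   0.0655 0.0492] rot [ 3.141e+00 -0.000e+00 -2.000e-03] w 0.0854 F [ 0.5  0.2 -0.5] t 3.75
shift units (25mm) [-0.007 -0.059  1.97 ] if yaw0: [-0.006 -0.058  1.97 ]
[314.1546753  281.19188818]
```

View pics/w3.png

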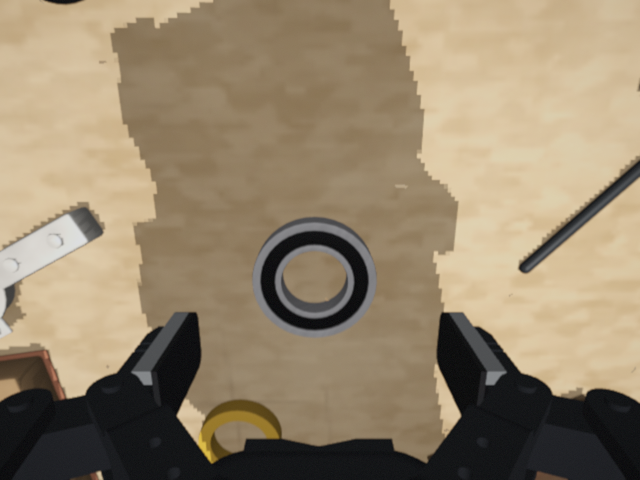

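Emit:
move_arm([
  [0,-0.04,1,0,0,0],
  [0,0,1,0,0,0],
])

```text
clock: 4.0
position: [0.4705, 0.067, 0.0002]
tool_rot: [3.141, -0.001, -0.002]
force: [0.6, 0.8, -1.0]
grip_width: 0.0853
```

Emit:
move_arm([
  [0,0,0,0,0,0],
  [0,0,0,0,0,0],
  [0,0,0,0,0,0],
  [0,0,0,0,0,0],
], claw=0.6)

```text
clock: 4.4
position: [0.4705, 0.068, 0.0015]
tool_rot: [-3.141, -0.002, -0.001]
force: [-1.1, -2.5, 3.7]
grip_width: 0.0574
```

Emit:
move_arm([
  [0,0,0,0,0,0],
  [0,0,0,0,0,0],
  [0,0,0,0,0,0],
])

```text
clock: 4.7
position: [0.4705, 0.0681, 0.0014]
tool_rot: [3.142, -0.002, -0.001]
force: [-2.0, -2.1, 14.3]
grip_width: 0.0574
```

```bash
cat > snap.py <<'E'
import sys
from h import *
n=sys.argv[1]; cam=sys.argv[2] if len(sys.argv)>2 else "wrist"
w=viewer.camera_info(cam);np.savez(n+".npz",**w)
im=viewer.grab_frame(cam)[:,:,::-1]
cv2.imwrite(f"pics/{n}.png",im)
if len(sys.argv)>3:
    x,y,a,b,k=map(float,sys.argv[3:8]);x,y,a,b=map(int,(x,y,a,b))
    cv2.imwrite(f"pics/{n}z.png",cv2.resize(im[y:y+b,x:x+a],None,fx=k,fy=k,interpolation=cv2.INTER_CUBIC))
E
python3 snap.py w4
```

```text
(no output)
```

View pics/w4.png

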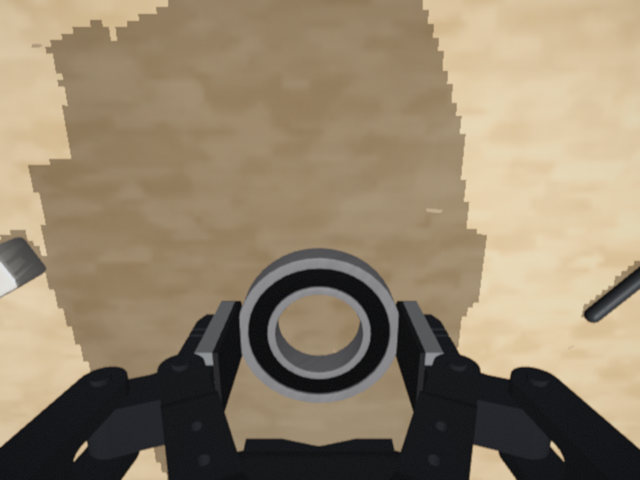

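Emit:
move_arm([
  [0,0,-0.2,0,0,0],
  [0,0,-1,0,0,0],
  [0,0,-1,0,0,0],
  [0,0,-1,0,0,0],
  [0,0,-1,0,0,0],
])

```text
clock: 5.25
position: [0.4698, 0.0683, 0.1069]
tool_rot: [-3.141, -0.001, 0.0]
force: [0.6, 0.2, -2.7]
grip_width: 0.0571
```

```bash
python3 snap.py w5; python3 - <<'E'
from h import *
w=dict(np.load("w5.npz"));o=bot.observe()
go(.5084,-.351,.1)
im=cv2.imread("pics/w5.png");g=cv2.cvtColor(im,cv2.COLOR_BGR2GRAY)
m=((g<45)&(np.add.outer(np.abs(np.arange(480)-325)**2,np.abs(np.arange(640)-320)**2)<73**2)).astype(np.uint8)
cs,h=cv2.findContours(m,1,1)
for c in cs:
    if cv2.contourArea(c)>1500:
        e=cv2.fitEllipse(cv2.convexHull(c));print(e)
        # seal top at TCP z + ~0.011
        print((ray(w,e[0],o["position"][2]+.011)-o["position"]).round(4))
E
```

```text
pos [0.4713 0.0685 0.1101] rot [-3.141 -0.005 -0.   ] w 0.0575 F [ 4.4 -0.4  5. ] t 5.3
shift units (25mm) [ 1.486 16.782  0.394] if yaw0: [ 1.484 16.782  0.404]
((318.5174255371094, 332.0654602050781), (95.19541931152344, 105.91246032714844), 89.6961441040039)
[ 0.0007 -0.0008  0.011 ]
((318.5150146484375, 330.4238586425781), (123.22837829589844, 140.0569610595703), 90.24259185791016)
[ 0.0014 -0.0008  0.011 ]
```

View pics/w5.png

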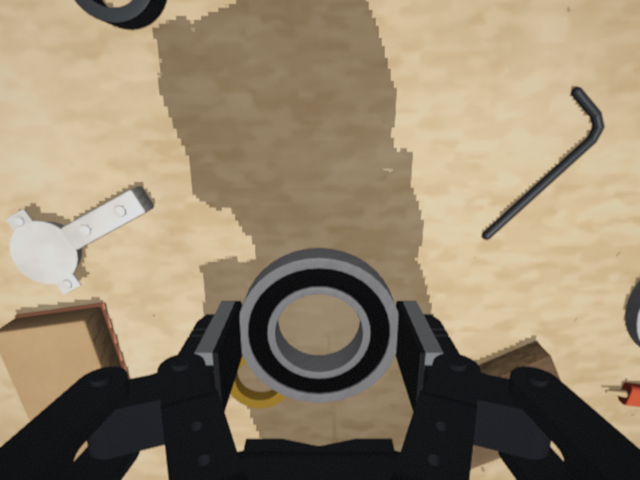

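Emit:
move_arm([
  [0.09,1,0,0,0,0],
  [0.09,1,0,0,0,0],
  [0.09,1,0,0,0,0],
  [0.09,1,0,0,0,0],
  [0.09,1,0,0,0,0],
])

```text
clock: 5.8
position: [0.4811, -0.0577, 0.1057]
tool_rot: [3.142, -0.001, 0.0]
force: [-0.2, 0.3, -2.0]
grip_width: 0.0575
```

Emit:
move_arm([
  [0.09,1,0,0,0,0],
  [0.09,1,0,0,0,0],
  [0.09,1,0,0,0,0],
  [0.09,1,0,0,0,0],
  [0.09,1,0,0,0,0],
])

```text
clock: 6.3
position: [0.4923, -0.1827, 0.1057]
tool_rot: [3.141, -0.001, -0.0]
force: [0.0, 0.5, -2.2]
grip_width: 0.057
```

Emit:
move_arm([
  [0.09,1,0,0,0,0],
  [0.09,1,0,0,0,0],
  [0.09,1,0,0,0,0],
  [0.09,1,0,0,0,0],
  [0.09,1,0,0,0,0],
])

```text
clock: 6.8
position: [0.5035, -0.3078, 0.1057]
tool_rot: [3.141, -0.0, -0.0]
force: [-0.1, 0.4, -2.5]
grip_width: 0.0572
```

Emit:
move_arm([
  [0.05,1,0,0,0,0],
  [0.04,0.7,0,0,0,0],
  [0,0,0,0,0,0],
  [0,0,0,0,0,0],
])

```text
clock: 7.2
position: [0.5058, -0.3487, 0.1051]
tool_rot: [-3.141, -0.0, -0.0]
force: [0.4, 1.0, -1.7]
grip_width: 0.0573
```

```bash
python3 -c "
from h import *
go(.5074,-.3502,.1)"; python3 snap.py w6
```

```text
pos [ 0.5058 -0.3487  0.1051] rot [-3.141 -0.    -0.   ] w 0.0573 F [ 0.4  1.  -1.7] t 7.2
shift units (25mm) [0.065 0.06  0.205] if yaw0: [0.065 0.059 0.205]
```

View pics/w6.png

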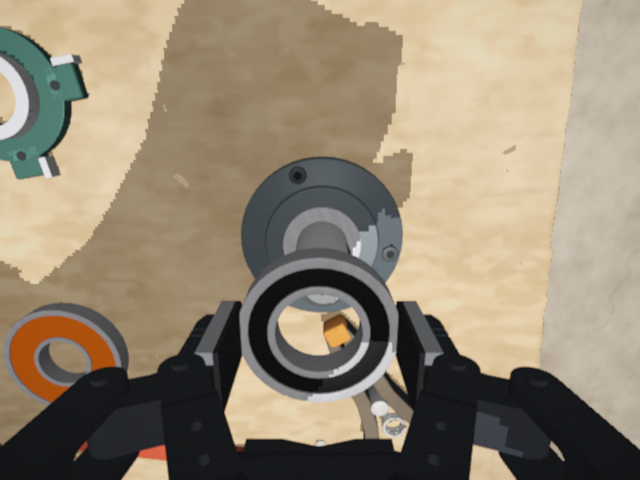

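```bash
python3 - <<'E'
from h import *
w=dict(np.load("w6.npz"));im=cv2.imread("pics/w6.png")
hsv=cv2.cvtColor(im,cv2.COLOR_BGR2HSV)
m=((hsv[...,1]<75)&(hsv[...,2]<125)).astype(np.uint8);m[:150]=0;m[250:]=0;m[:,:235]=0;m[:,410:]=0
cs,_=cv2.findContours(m,0,2);c=max(cs,key=cv2.contourArea)
X=np.array([ray(w,p[0],.009)[:2] for p in c if p[0][1]<245 ])*1000
from scipy.optimize import least_squares
r=least_squares(lambda q:np.hypot(X[:,0]-q[0],X[:,1]-q[1])-50,[508,-351],loss='soft_l1',f_scale=.5);print(r.x,np.median(abs(r.fun)),len(X))
g=cv2.cvtColor(im,cv2.COLOR_BGR2GRAY)
E
```

```text
[ 507.61290802 -350.89773687] 0.6196452479220191 180
```

Emit:
move_arm([
  [0.05,0.06,0.5,0,0,0],
  [0,0,0.5,0,0,0],
  [0,0,0.4,0,0,0],
  [0,0,0,0,0,0],
])

```text
clock: 7.65
position: [0.5075, -0.3501, 0.0681]
tool_rot: [-3.141, 0.0, 0.001]
force: [4.1, -2.2, -3.4]
grip_width: 0.0571
```

Emit:
move_arm([
  [0,0,0.3,0,0,0],
  [0,0,0.2,0,0,0],
  [0,0,0,0,0,0],
])

```text
clock: 7.95
position: [0.5076, -0.3504, 0.0567]
tool_rot: [-3.141, -0.001, 0.0]
force: [5.4, -0.6, -2.5]
grip_width: 0.0571
```

```bash
python3 -c "
from h import *
go(.507,-.3502,.02)"; python3 snap.py w7
```

```text
pos [ 0.5076 -0.3504  0.0567] rot [-3.141e+00 -1.000e-03  0.000e+00] w 0.0571 F [ 5.4 -0.6 -2.5] t 7.95
shift units (25mm) [-0.023 -0.007  1.468] if yaw0: [-0.022 -0.007  1.468]
```

View pics/w7.png

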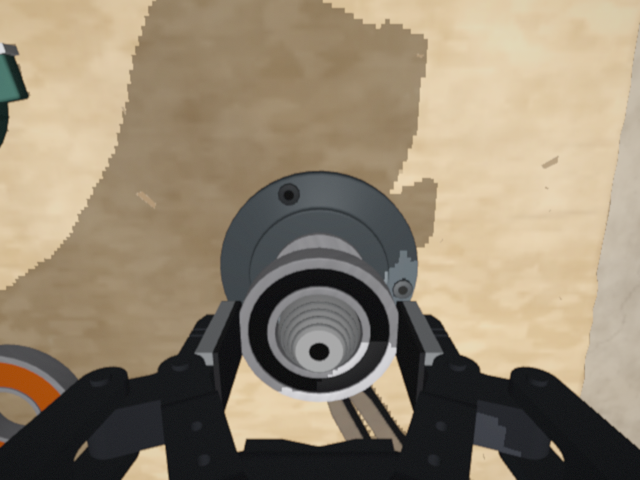

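Emit:
move_arm([
  [0.03,0,0.4,0,0,0],
  [0,0,0.4,0,0,0],
  [0,0,0.4,0,0,0],
  [0,0,0.1,0,0,0],
  [0,0,0,0,0,0],
])

```text
clock: 8.5
position: [0.5077, -0.3504, 0.0243]
tool_rot: [-3.141, 0.001, 0.0]
force: [2.2, 0.1, -3.3]
grip_width: 0.0576
```

Emit:
move_arm([
  [0,0,0,0,0,0],
  [0,0,0,0,0,0],
  [0,0,0,0,0,0],
], claw=-0.9)

```text
clock: 8.8
position: [0.5077, -0.3506, 0.0253]
tool_rot: [3.142, 0.0, -0.0]
force: [0.7, -0.3, -0.3]
grip_width: 0.0813
```

```bash
python3 -c "
from h import *
go(.507,-.3502,.02)"; python3 snap.py w8; python3 snap.py s8 side 340 150 100 75 6
```

```text
pos [ 0.5077 -0.3506  0.0253] rot [ 3.142  0.    -0.   ] w 0.0813 F [ 0.7 -0.3 -0.3] t 8.8
shift units (25mm) [-0.027 -0.018  0.212] if yaw0: [-0.027 -0.018  0.212]
```

View pics/w8.png

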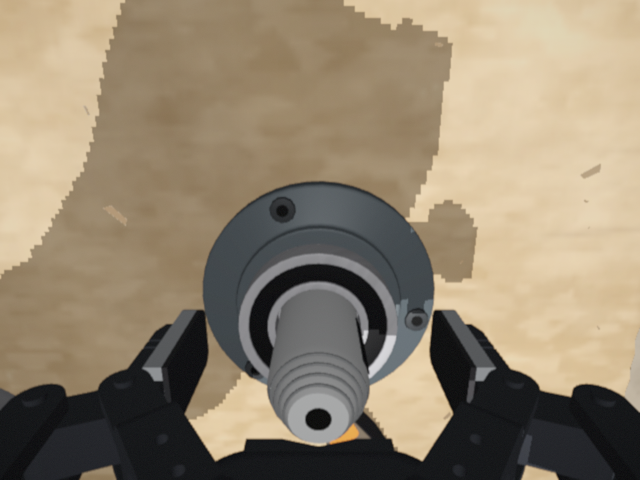

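View pics/s8z.png

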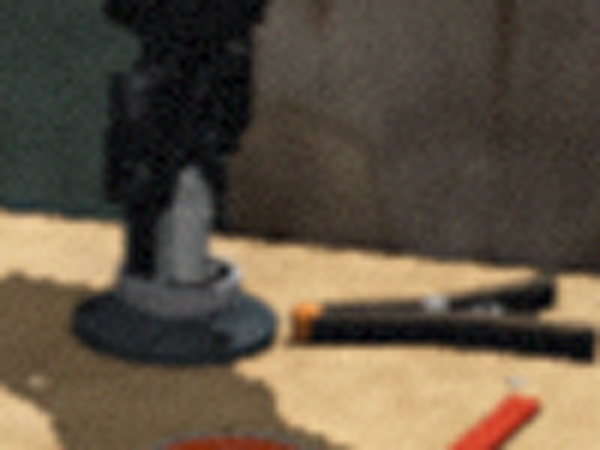

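The bearing sits flat on the flange. Next is the brass spacer, the ring farthest from the base.

Emit:
move_arm([
  [0,0,-1,0,0,0],
  [0,0,-1,0,0,0],
  [0,0,-1,0,0,0],
  [0.3,-1,-1,0,0,0],
  [0.35,-1,-1,0,0,0],
], claw=-1)

```text
clock: 9.4
position: [0.5237, -0.3005, 0.1511]
tool_rot: [3.141, 0.0, -0.002]
force: [0.6, -0.4, -0.8]
grip_width: 0.0855
```

Emit:
move_arm([
  [0.35,-1,-0.5,0,0,0],
  [0.35,-1,0,0,0,0],
  [0.35,-1,0,0,0,0],
  [0.35,-1,0,0,0,0],
  [0.35,-1,0,0,0,0],
])

```text
clock: 9.9
position: [0.568, -0.1745, 0.1627]
tool_rot: [3.142, -0.0, 0.0]
force: [0.7, -0.0, 0.5]
grip_width: 0.0856
```

Emit:
move_arm([
  [0.35,-1,0,0,0,0],
  [0.35,-1,0,0,0,0],
  [0.35,-1,0,0,0,0],
  [0.35,-1,0,0,0,0],
  [0.35,-1,0,0,0,0],
])

```text
clock: 10.4
position: [0.6117, -0.0496, 0.1627]
tool_rot: [3.142, -0.0, 0.0]
force: [-0.3, 0.2, 0.7]
grip_width: 0.0856
```

Emit:
move_arm([
  [0.35,-1,0,0,0,0],
  [0.2,-0.6,0,0,0,0],
  [0,0,0,0,0,0],
])

```text
clock: 10.7
position: [0.6256, -0.0082, 0.1625]
tool_rot: [-3.141, -0.0, 0.003]
force: [-0.6, 0.5, 0.0]
grip_width: 0.0855
```

```bash
python3 -c "
from h import *
go(.6255,-.010,.0)"; python3 snap.py w9
```

```text
pos [ 0.6256 -0.0082  0.1625] rot [-3.141e+00 -0.000e+00  3.000e-03] w 0.0855 F [-0.6  0.5  0. ] t 10.7
shift units (25mm) [-6.0e-03  7.9e-02  6.5e+00] if yaw0: [-5.0e-03  7.3e-02  6.5e+00]
```

View pics/w9.png

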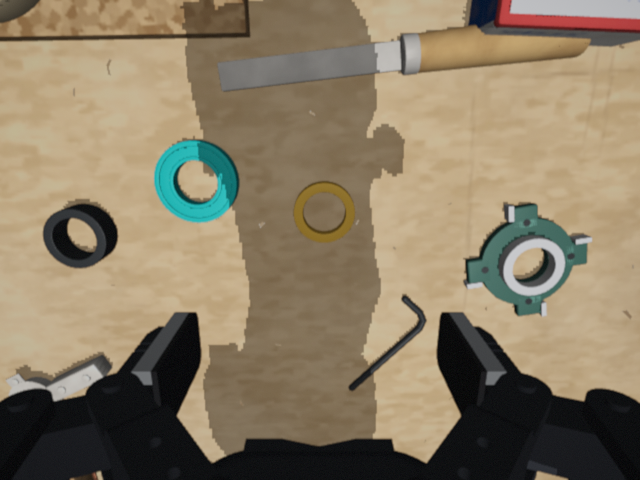

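Brass spacer at (324,211), with the cutter at (525,262) and the turquoise decoy at (196,181).

```bash
cat >> h.py <<'E'
def ringfit(w,m,z,n=2):
    cs,_=cv2.findContours(m.astype(np.uint8),0,1)
    c=max(cs,key=cv2.contourArea);e=cv2.fitEllipse(cv2.convexHull(c))
    p=ray(w,e[0],z);print('ell',np.round(e[0],1),np.round(e[1],1),'->',p.round(4));return p
def box(m,x0,y0,x1,y1):
    o=np.zeros_like(m);o[y0:y1,x0:x1]=m[y0:y1,x0:x1];return o
E
python3 - <<'E'
from h import *
w=dict(np.load("w9.npz"));im=cv2.imread("pics/w9.png");hsv=cv2.cvtColor(im,cv2.COLOR_BGR2HSV)
m=(hsv[...,1]>170)&(hsv[...,0]>12)&(hsv[...,0]<35)
p=ringfit(w,box(m,280,170,370,255),.0065)
go(*p[:2],-.004)
m=(hsv[...,1]<40)&(hsv[...,2]>170)
ringfit(w,box(m,497,230,567,297),.0165)
E
```

```text
ell [323.8 211.6] [59.3 59.4] -> [ 0.6314 -0.0127  0.0065]
pos [ 0.6252 -0.0102  0.1624] rot [3.142e+00 0.000e+00 1.000e-03] w 0.0852 F [ 0.2 -0.  -0.1] t 10.75
shift units (25mm) [0.247 0.102 6.658] if yaw0: [0.245 0.102 6.658]
ell [533.8 266.7] [53.1 63.3] -> [ 0.5914 -0.1722  0.0165]
```

Emit:
move_arm([
  [0.25,0.1,1,0,0,0],
  [0,0,1,0,0,0],
  [0,0,1,0,0,0],
  [0,0,1,0,0,0],
  [0,0,0.5,0,0,0],
])

```text
clock: 11.25
position: [0.6304, -0.0148, 0.0482]
tool_rot: [3.141, 0.002, -0.001]
force: [-0.8, 0.5, 0.4]
grip_width: 0.0855
```

```bash
python3 snap.py w10; python3 - <<'E'
from h import *
w=dict(np.load("w10.npz"));im=cv2.imread("pics/w10.png");hsv=cv2.cvtColor(im,cv2.COLOR_BGR2HSV)
m=(hsv[...,1]>170)&(hsv[...,0]>12)&(hsv[...,0]<35)
p=ringfit(w,box(m,200,150,440,400),.007)
go(*p[:2],.003)
E
```

```text
ell [312.7 274.6] [91.  93.1] -> [ 0.6319 -0.0126  0.007 ]
pos [ 0.63   -0.0145  0.0471] rot [ 3.141e+00  4.000e-03 -1.000e-03] w 0.0853 F [-3.  -0.1 -1.9] t 11.3
shift units (25mm) [ 0.082 -0.078  1.765] if yaw0: [ 0.076 -0.076  1.765]
```

View pics/w10.png

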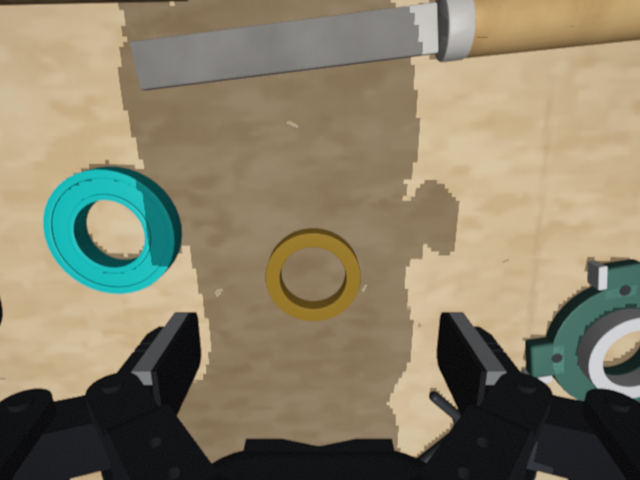

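Emit:
move_arm([
  [0.05,-0.08,1,0,0,0],
  [0,0,0.75,0,0,0],
  [0,0,0,0,0,0],
])

```text
clock: 11.6
position: [0.6317, -0.0118, 0.0051]
tool_rot: [3.141, 0.003, -0.001]
force: [0.0, -1.2, 0.4]
grip_width: 0.0857
```

Emit:
move_arm([
  [0,0,0,0,0,0],
  [0,0,0,0,0,0],
  [0,0,0,0,0,0],
  [0,0,0,0,0,0],
  [0,0,0,0,0,0],
], claw=0.6)

```text
clock: 12.1
position: [0.636, -0.0111, 0.0099]
tool_rot: [-3.141, -0.007, -0.0]
force: [0.3, -0.8, 29.8]
grip_width: 0.0174
```

The grip missed: the opening is 17 mm and there is an upward force. I'll open, lift and look.

Emit:
move_arm([
  [0,0,-0.3,0,0,0],
  [0,0,-0.5,0,0,0],
  [0,0,-0.5,0,0,0],
  [0,0,-0.5,0,0,0],
  [0,0,0,0,0,0],
], claw=-1)

```text
clock: 12.6
position: [0.6339, -0.0111, 0.0536]
tool_rot: [-3.141, -0.003, -0.0]
force: [0.5, 0.8, -0.2]
grip_width: 0.0853
```

```bash
python3 snap.py w11; python3 - <<'E'
from h import *
w=dict(np.load("w11.npz"));im=cv2.imread("pics/w11.png");hsv=cv2.cvtColor(im,cv2.COLOR_BGR2HSV)
m=(hsv[...,1]>170)&(hsv[...,0]>12)&(hsv[...,0]<35)
p=ringfit(w,box(m,200,150,440,400),.007)
go(*p[:2],.003)
E
```

```text
ell [319.6 278. ] [88.2 90.4] -> [ 0.6316 -0.0123  0.007 ]
pos [ 0.6334 -0.0111  0.0525] rot [-3.142e+00 -2.000e-03 -0.000e+00] w 0.0855 F [ 0.8  0.1 -1.4] t 12.65
shift units (25mm) [-0.074  0.047  1.978] if yaw0: [-0.071  0.046  1.978]
```

View pics/w11.png

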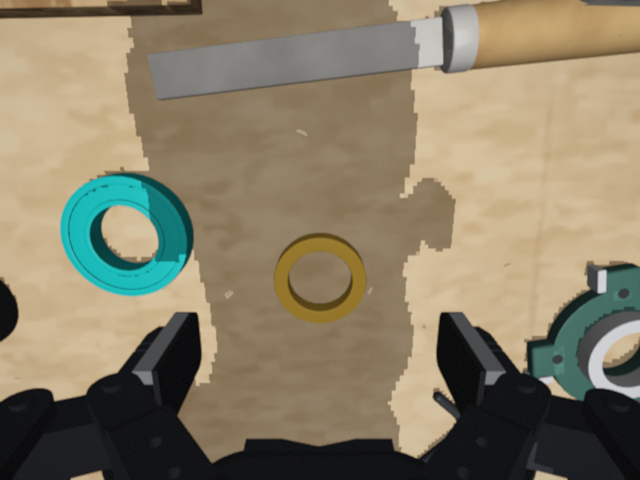

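Emit:
move_arm([
  [-0.06,0.04,1,0,0,0],
  [0,0,0.9,0,0,0],
  [0,0,0.3,0,0,0],
  [0,0,0,0,0,0],
])

```text
clock: 13.05
position: [0.6305, -0.012, -0.0048]
tool_rot: [3.142, 0.002, 0.0]
force: [-0.2, 0.5, 0.5]
grip_width: 0.0856
```

Emit:
move_arm([
  [0,0,0,0,0,0],
  [0,0,0,0,0,0],
  [0,0,0,0,0,0],
  [0,0,0,0,0,0],
  [0,0,0,0,0,0],
], claw=0.15)

```text
clock: 13.55
position: [0.6323, -0.0122, -0.0019]
tool_rot: [3.141, -0.002, -0.0]
force: [-3.0, -1.5, 18.1]
grip_width: 0.0437
```

Emit:
move_arm([
  [0,0,-0.3,0,0,0],
  [0,0,-1,0,0,0],
  [0,0,-1,0,0,0],
  [0,0,-1,0,0,0],
  [0,0,-1,0,0,0],
])

```text
clock: 14.05
position: [0.6313, -0.0121, 0.1055]
tool_rot: [-3.142, -0.0, 0.0]
force: [0.3, 0.0, -1.1]
grip_width: 0.0434
```

```bash
python3 snap.py w12; python3 - <<'E'
from h import *
w=dict(np.load("w12.npz"));im=cv2.imread("pics/w12.png");hsv=cv2.cvtColor(im,cv2.COLOR_BGR2HSV)
m=(hsv[...,1]>170)&(hsv[...,0]>12)&(hsv[...,0]<35)
z=bot.observe()["position"]
p=ringfit(w,box(m,200,150,440,430),z[2]+.009);print((p-z).round(4))
go(.508,-.351,.11)
E
```

```text
ell [318.5 330.3] [118.4 124.8] -> [ 0.6335 -0.0126  0.1185]
[ 0.0004 -0.0006  0.009 ]
pos [ 0.6331 -0.0121  0.1095] rot [-3.141 -0.005 -0.   ] w 0.0434 F [ 3.8 -0.5  5.1] t 14.1
shift units (25mm) [-5.004 13.558 -0.049] if yaw0: [-5.006 13.557 -0.02 ]
```

View pics/w12.png

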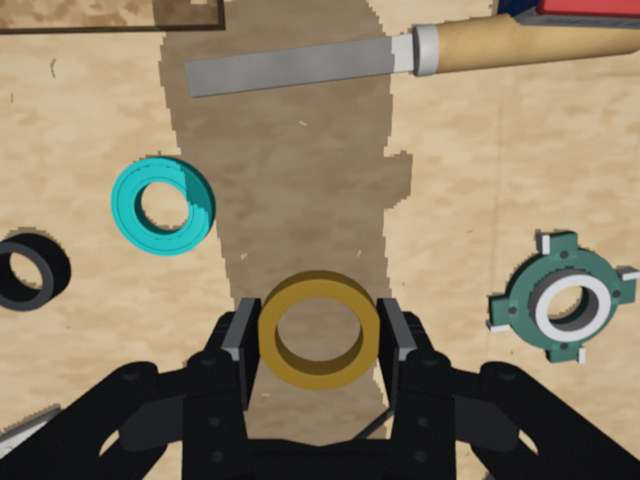

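Emit:
move_arm([
  [-0.36,1,-0.1,0,0,0],
  [-0.36,1,-0.1,0,0,0],
  [-0.36,1,0,0,0,0],
  [-0.36,1,0,0,0,0],
  [-0.36,1,0,0,0,0],
])

```text
clock: 14.6
position: [0.586, -0.1381, 0.1094]
tool_rot: [3.141, -0.001, 0.0]
force: [-0.8, -0.1, -0.8]
grip_width: 0.0438
```

Emit:
move_arm([
  [-0.36,1,0,0,0,0],
  [-0.36,1,0,0,0,0],
  [-0.36,1,0,0,0,0],
  [-0.36,1,0,0,0,0],
  [-0.36,1,0,0,0,0],
])

```text
clock: 15.1
position: [0.541, -0.2631, 0.1093]
tool_rot: [3.141, -0.001, 0.0]
force: [0.6, 0.2, -1.2]
grip_width: 0.0436
```

Emit:
move_arm([
  [-0.36,1,0,0,0,0],
  [-0.36,1,0,0,0,0],
  [-0.36,1,0,0,0,0],
  [-0.25,0.54,0,0,0,0],
  [0,0,0,0,0,0],
])

```text
clock: 15.6
position: [0.5069, -0.3525, 0.109]
tool_rot: [3.141, 0.0, -0.003]
force: [0.6, 0.7, -1.3]
grip_width: 0.0438
```

```bash
python3 snap.py w13;python3 - <<'E'
from h import *
w=dict(np.load("w13.npz"));im=cv2.imread("pics/w13.png");hsv=cv2.cvtColor(im,cv2.COLOR_BGR2HSV)
m=(hsv[...,1]>150)&(hsv[...,0]>12)&(hsv[...,0]<35)
z=bot.observe()["position"]
p=ringfit(w,box(m,200,250,440,430),z[2]+.009);print((p-z).round(4))
go(.5078,-.3505,.11)
E
```

```text
ell [318.6 330.3] [118.9 125.5] -> [ 0.5068 -0.3531  0.118 ]
[-0.001  -0.0023  0.009 ]
pos [ 0.5078 -0.3508  0.109 ] rot [-3.142e+00 -0.000e+00 -1.000e-03] w 0.0436 F [ 0.   0.9 -1.2] t 15.65
shift units (25mm) [-0.    -0.013 -0.042] if yaw0: [-0.    -0.013 -0.042]
```

View pics/w13.png

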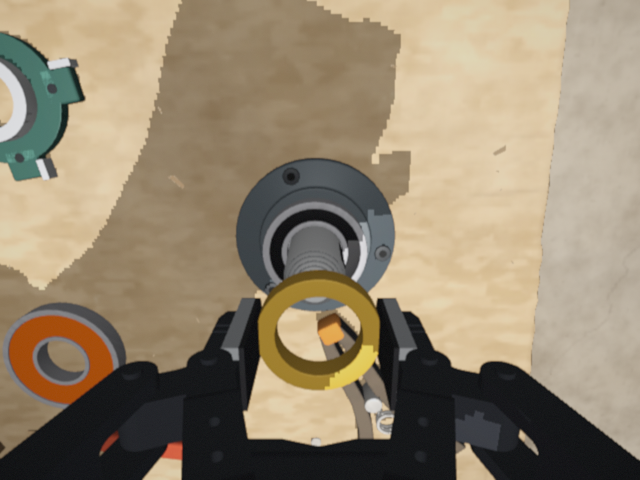

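Emit:
move_arm([
  [0,0,0.6,0,0,0],
  [0,0,0.6,0,0,0],
  [0,0,0.5,0,0,0],
  [0,0,0.2,0,0,0],
  [0,0,0,0,0,0],
])

```text
clock: 16.15
position: [0.5081, -0.3501, 0.0602]
tool_rot: [-3.141, 0.001, 0.001]
force: [0.4, -1.2, -0.7]
grip_width: 0.0439
```

```bash
python3 snap.py w14 wrist 200 200 240 220 2.5;python3 - <<'E'
from h import *
go(.5078,-.3505,.03)
E
```

```text
pos [ 0.5081 -0.3502  0.0608] rot [-3.141e+00  1.000e-03  0.000e+00] w 0.0437 F [ 0.9 -0.6 -1.2] t 16.2
shift units (25mm) [-0.011  0.011  1.234] if yaw0: [-0.012  0.01   1.234]
```

View pics/w14z.png

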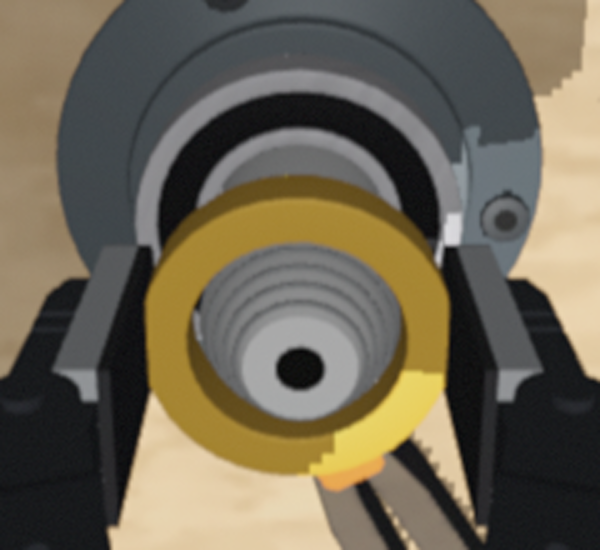

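Emit:
move_arm([
  [0,0,0.4,0,0,0],
  [0,0,0.4,0,0,0],
  [0,0,0.25,0,0,0],
  [0,0,0.1,0,0,0],
  [0,0,0,0,0,0],
])

```text
clock: 16.7
position: [0.508, -0.3504, 0.0321]
tool_rot: [-3.141, 0.0, 0.0]
force: [1.1, -0.5, -2.1]
grip_width: 0.0438
```

Emit:
move_arm([
  [0,0,0,0,0,0],
  [0,0,0,0,0,0],
  [0,0,0,0,0,0],
], claw=-0.8)

```text
clock: 17.0
position: [0.508, -0.3507, 0.0328]
tool_rot: [3.141, 0.0, -0.0]
force: [-0.6, 0.5, -0.8]
grip_width: 0.0771
```

```bash
python3 snap.py w15 wrist 170 180 300 270 2.2;python3 - <<'E'
from h import *
go(.5914,-.172,.11)
E
```

```text
pos [ 0.508  -0.3507  0.0327] rot [ 3.141  0.    -0.   ] w 0.0773 F [-0.5 -0.2 -0.5] t 17.05
shift units (25mm) [ 3.335 -7.147 -3.092] if yaw0: [ 3.336 -7.147 -3.091]
```

View pics/w15z.png

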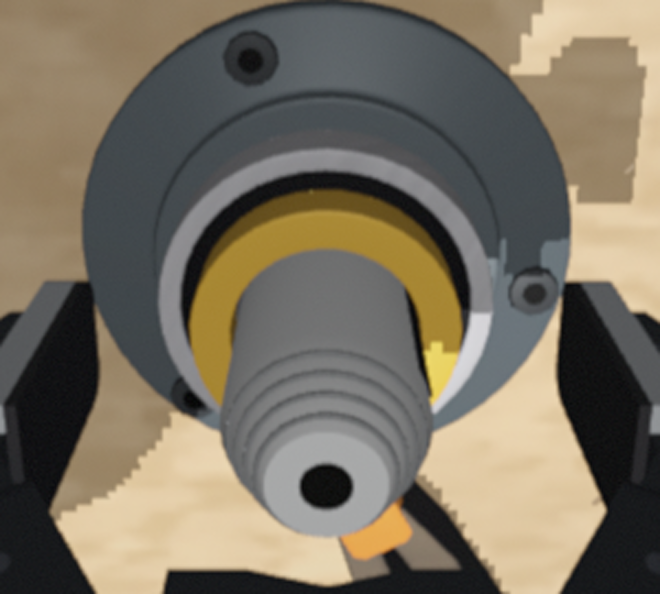

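Emit:
move_arm([
  [0,0,-1,0,0,0],
  [0,0,-1,0,0,0],
  [0,0,-1,0,0,0],
  [0.4,-0.8,-1,0,0,0],
  [0.4,-0.9,-1,0,0,0],
], claw=-1)

```text
clock: 17.55
position: [0.5278, -0.3083, 0.1587]
tool_rot: [3.141, -0.0, -0.002]
force: [0.7, 0.9, 0.1]
grip_width: 0.0852
```

Emit:
move_arm([
  [0.5,-1,0,0,0,0],
  [0.5,-1,0,0,0,0],
  [0.5,-1,0,0,0,0],
  [0.5,-1,0,0,0,0],
  [0.5,-1,0,0,0,0],
])

```text
clock: 18.05
position: [0.5909, -0.1821, 0.1577]
tool_rot: [3.142, -0.0, -0.0]
force: [0.3, -0.4, -0.3]
grip_width: 0.0852
```

Emit:
move_arm([
  [0,-0.45,0,0,0,0],
  [0,0,0,0,0,0],
  [0,0,0,0,0,0],
], force=60)

```text
clock: 18.35
position: [0.5901, -0.1729, 0.1576]
tool_rot: [3.141, 0.0, -0.001]
force: [-0.4, -0.5, -0.6]
grip_width: 0.0855
```

```bash
python3 snap.py w16;python3 - <<'E'
from h import *
w=dict(np.load("w16.npz"));im=cv2.imread("pics/w16.png");hsv=cv2.cvtColor(im,cv2.COLOR_BGR2HSV)
m=(hsv[...,1]<40)&(hsv[...,2]>170)
p=ringfit(w,box(m,260,150,380,290),.018)
cv2.imwrite("pics/m16.png",box(m,260,150,380,290).astype(np.uint8)*255)
go(*p[:2],.006)
E
```

```text
ell [338.9 231.4] [11.5 38.9] -> [ 0.585  -0.1884  0.018 ]
pos [ 0.59   -0.1733  0.1576] rot [ 3.141e+00  0.000e+00 -1.000e-03] w 0.0857 F [-0.3 -0.5  0.9] t 18.4
shift units (25mm) [-0.2    0.6    6.066] if yaw0: [-0.203  0.604  6.065]
```

View pics/w16.png

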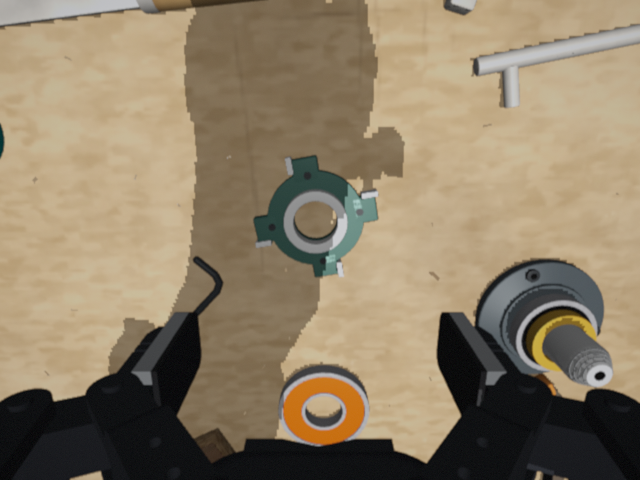

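View pics/m16.png

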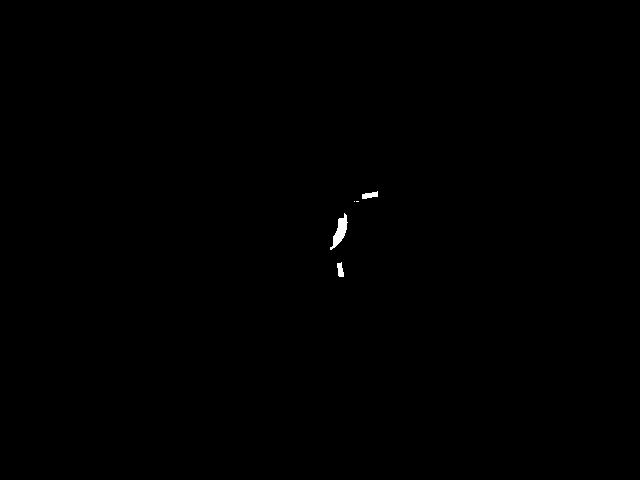

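The cutter hub is near (315,221), half in shadow, so I'll loosen the mask.

```bash
python3 - <<'E'
from h import *
w=dict(np.load("w16.npz"));im=cv2.imread("pics/w16.png");hsv=cv2.cvtColor(im,cv2.COLOR_BGR2HSV)
m=(hsv[...,1]<45)&(hsv[...,2]>110)
mm=box(m,281,186,350,256)
p=ringfit(w,mm,.017)
cv2.imwrite("pics/m16.png",cv2.resize(np.hstack([im[150:290,250:390],cv2.merge([mm[150:290,250:390].astype(np.uint8)*255]*3)]),None,fx=2.5,fy=2.5))
go(*p[:2],.006)
E
```

```text
ell [315.6 222. ] [61.9 64.3] -> [ 0.5918 -0.1716  0.017 ]
pos [ 0.59   -0.1733  0.1576] rot [ 3.141e+00  0.000e+00 -1.000e-03] w 0.0857 F [-0.3 -0.5  0.9] t 18.4
shift units (25mm) [ 0.071 -0.075  6.065] if yaw0: [ 0.069 -0.07   6.065]
```

View pics/m16.png

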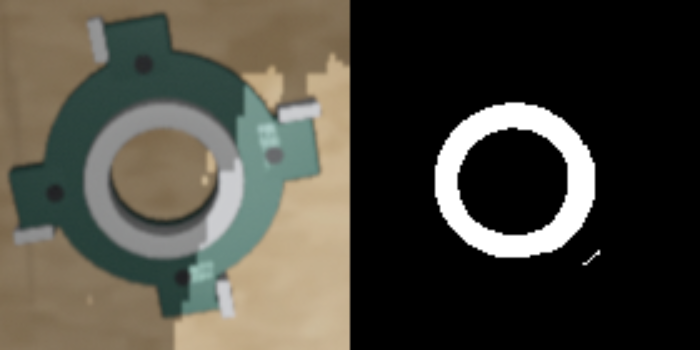

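Emit:
move_arm([
  [0.08,-0.07,1,0,0,0],
  [0,0,1,0,0,0],
  [0,0,1,0,0,0],
  [0,0,1,0,0,0],
  [0,0,0.8,0,0,0],
])

```text
clock: 18.9
position: [0.5917, -0.1717, 0.0362]
tool_rot: [3.141, 0.001, -0.002]
force: [-0.0, 0.0, -0.4]
grip_width: 0.0854
```

Emit:
move_arm([
  [0,0,0.7,0,0,0],
  [0,0,0.4,0,0,0],
  [0,0,0.1,0,0,0],
  [0,0,0,0,0,0],
])

```text
clock: 19.3
position: [0.5925, -0.1707, 0.0078]
tool_rot: [3.141, -0.0, -0.001]
force: [0.3, -0.3, 0.2]
grip_width: 0.0856
```

```bash
python3 snap.py w17;python3 - <<'E'
from h import *
go(.5918,-.1716,.006)
E
```

```text
pos [ 0.5928 -0.1705  0.0082] rot [ 3.141e+00 -1.000e-03 -0.000e+00] w 0.0853 F [-0.3  0.1  0.2] t 19.35
shift units (25mm) [-0.042  0.043  0.088] if yaw0: [-0.042  0.043  0.088]
```

View pics/w17.png

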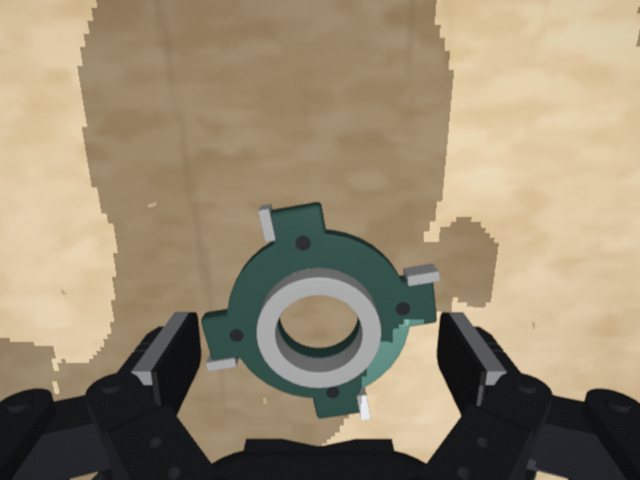

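Emit:
move_arm([
  [-0.02,0.02,0.06,0,0,0],
  [0,0,0,0,0,0],
  [0,0,0,0,0,0],
  [0,0,0,0,0,0],
  [0,0,0,0,0,0],
], claw=0.15)

```text
clock: 19.85
position: [0.5922, -0.1706, 0.007]
tool_rot: [3.141, -0.0, -0.0]
force: [-4.1, 1.1, 14.4]
grip_width: 0.0431
```

Emit:
move_arm([
  [0,0,0,0,0,0],
  [0,0,-0.3,0,0,0],
  [0,0,-0.5,0,0,0],
])

```text
clock: 20.15
position: [0.5915, -0.1704, 0.0261]
tool_rot: [-3.141, 0.001, 0.0]
force: [-0.5, 1.2, -3.6]
grip_width: 0.043
```

```bash
python3 snap.py w18;python3 - <<'E'
from h import *
go(.5918,-.1716,.006)
E
```

```text
pos [ 0.5928 -0.1707  0.0286] rot [ 3.141e+00 -2.000e-03  0.000e+00] w 0.0427 F [ 2.5 -0.3 -0.4] t 20.2
shift units (25mm) [-0.04   0.034  0.903] if yaw0: [-0.039  0.035  0.903]
```

View pics/w18.png

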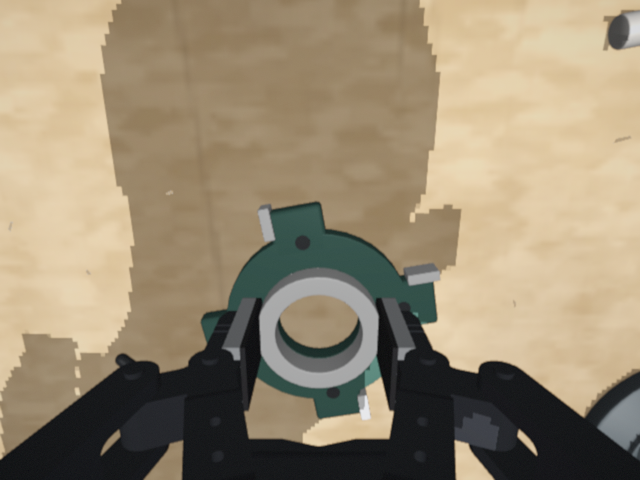

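Emit:
move_arm([
  [0,0,-1,0,0,0],
  [0,0,-1,0,0,0],
  [-0.2,0.4,-1,0,0,0],
  [-0.4,0.8,-0.5,0,0,0],
  [-0.4,1,0,0,0,0],
])

```text
clock: 20.7
position: [0.5681, -0.2256, 0.1162]
tool_rot: [3.141, -0.003, 0.002]
force: [0.6, -1.2, -3.4]
grip_width: 0.043
```

Emit:
move_arm([
  [-0.5,1,0,0,0,0],
  [-0.5,1,0,0,0,0],
  [-0.5,1,0,0,0,0],
  [-0.5,1,0,0,0,0],
  [-0.37,1,0,0,0,0],
])

```text
clock: 21.2
position: [0.507, -0.3517, 0.1141]
tool_rot: [3.141, -0.0, -0.0]
force: [0.5, -0.6, -3.9]
grip_width: 0.0427
```

Emit:
move_arm([
  [0,0,0,0,0,0],
  [0,0,0,0,0,0],
])

```text
clock: 21.4
position: [0.5077, -0.3509, 0.1139]
tool_rot: [3.142, -0.0, -0.001]
force: [0.1, -0.4, -3.7]
grip_width: 0.0425
```

```bash
python3 snap.py w19;python3 - <<'E'
from h import *
w=dict(np.load("w19.npz"));im=cv2.imread("pics/w19.png");hsv=cv2.cvtColor(im,cv2.COLOR_BGR2HSV)
z=bot.observe()["position"]
m=(hsv[...,1]<45)&(hsv[...,2]>110)
mm=box(m,258,262,382,392)
p=ringfit(w,mm,z[2]+.012);print((p-z).round(4))
go(.508,-.3505,.04)
E
```

```text
ell [318.7 331.9] [112.7 124.5] -> [ 0.5086 -0.3516  0.1258]
[ 0.0005 -0.0015  0.012 ]
pos [ 0.5081 -0.35    0.1138] rot [-3.141 -0.     0.   ] w 0.0429 F [ 0.   0.6 -3.4] t 21.45
shift units (25mm) [-0.006  0.02   2.953] if yaw0: [-0.005  0.019  2.953]
```

View pics/w19.png

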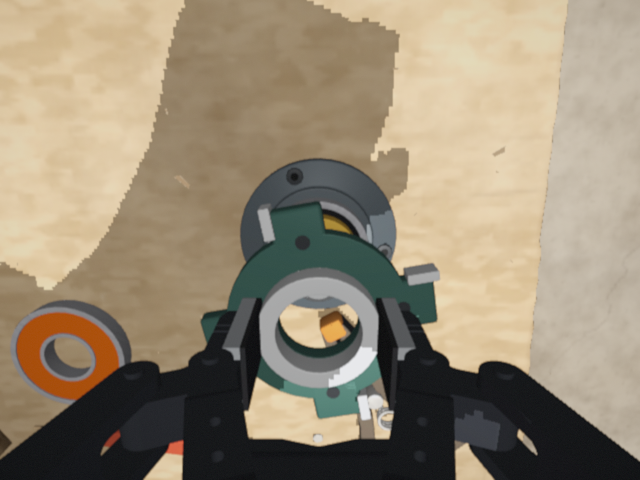

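Emit:
move_arm([
  [0,0,0.8,0,0,0],
  [0,0,0.5,0,0,0],
  [0,0,0.4,0,0,0],
  [0,0,0.4,0,0,0],
  [0,0,0,0,0,0],
])

```text
clock: 21.95
position: [0.5079, -0.3501, 0.0599]
tool_rot: [-3.141, 0.001, 0.001]
force: [0.7, -0.0, -3.9]
grip_width: 0.0428
```

```bash
python3 snap.py w20 wrist 200 200 240 220 2.5;python3 - <<'E'
from h import *
go(.5078,-.3505,.05)
E
```

```text
pos [ 0.5079 -0.3503  0.0606] rot [-3.141  0.     0.   ] w 0.0426 F [ 0.9 -0.1 -3.5] t 22.0
shift units (25mm) [-0.005  0.008  0.425] if yaw0: [-0.005  0.008  0.425]
```

View pics/w20z.png

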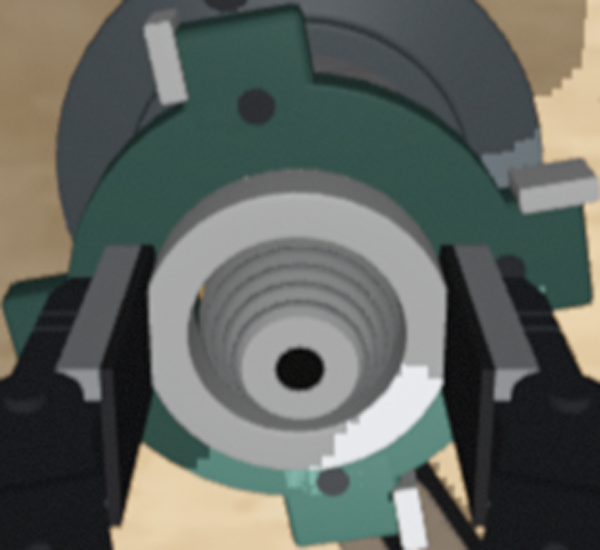

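Emit:
move_arm([
  [0,0,0.3,0,0,0],
  [0,0,0.12,0,0,0],
  [0,0,0,0,0,0],
])

```text
clock: 22.3
position: [0.5078, -0.3506, 0.0502]
tool_rot: [-3.141, 0.0, 0.0]
force: [1.8, -1.2, -3.7]
grip_width: 0.0431
```

Emit:
move_arm([
  [0,0,0,0,0,0],
  [0,0,0,0,0,0],
  [0,0,0,0,0,0],
], claw=-0.8)

```text
clock: 22.6
position: [0.5079, -0.3507, 0.0509]
tool_rot: [3.141, -0.0, -0.0]
force: [0.5, -0.5, -1.1]
grip_width: 0.077
```

```bash
python3 snap.py w21 wrist 170 180 300 270 2.2;python3 - <<'E'
from h import *
go(.5382,.356,.15)
E
```

```text
pos [ 0.5079 -0.3507  0.0509] rot [ 3.141 -0.     0.   ] w 0.0769 F [-0.7 -0.5 -0.6] t 22.65
shift units (25mm) [  1.213 -28.266  -3.972] if yaw0: [  1.21  -28.267  -3.966]
```

View pics/w21z.png

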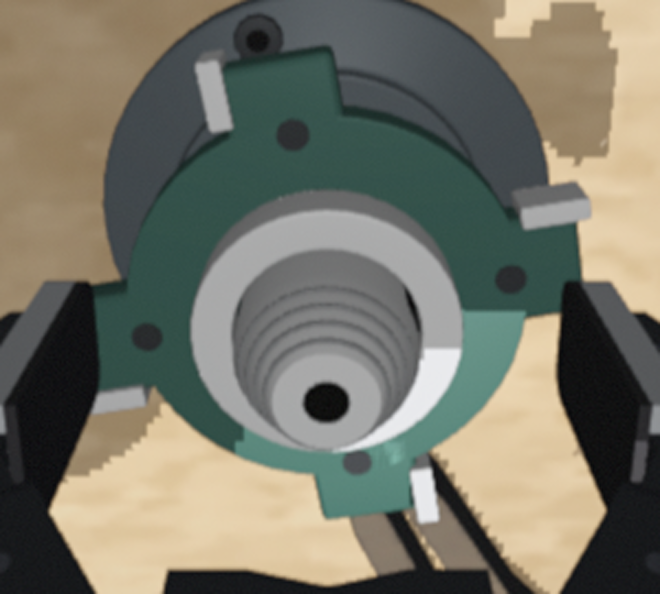

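Emit:
move_arm([
  [0,0,-1,0,0,0],
  [0,0,-1,0,0,0],
  [0,0,-1,0,0,0],
  [0,-0.9,-1,0,0,0],
  [0.05,-1,-1,0,0,0],
], claw=-1, force=40)

```text
clock: 23.15
position: [0.5086, -0.3031, 0.1766]
tool_rot: [3.141, -0.0, -0.002]
force: [-0.6, 0.5, 0.2]
grip_width: 0.0857
```

Emit:
move_arm([
  [0.05,-1,0,0,0,0],
  [0.05,-1,0,0,0,0],
  [0.05,-1,0,0,0,0],
  [0.05,-1,0,0,0,0],
  [0.05,-1,0,0,0,0],
])

```text
clock: 23.65
position: [0.5153, -0.1771, 0.1758]
tool_rot: [3.141, -0.0, 0.0]
force: [0.2, 0.3, -0.1]
grip_width: 0.0855
```

Emit:
move_arm([
  [0.05,-1,0,0,0,0],
  [0.05,-1,0,0,0,0],
  [0.05,-1,0,0,0,0],
  [0.05,-1,0,0,0,0],
  [0.05,-1,0,0,0,0],
])

```text
clock: 24.15
position: [0.5215, -0.0521, 0.1758]
tool_rot: [3.142, -0.0, 0.0]
force: [0.4, -0.5, -0.5]
grip_width: 0.0856
```

Emit:
move_arm([
  [0.05,-1,0,0,0,0],
  [0.05,-1,0,0,0,0],
  [0.05,-1,0,0,0,0],
  [0.05,-1,0,0,0,0],
  [0.05,-1,0,0,0,0],
])

```text
clock: 24.65
position: [0.5278, 0.0729, 0.1758]
tool_rot: [3.142, -0.0, 0.0]
force: [0.5, -0.1, -0.5]
grip_width: 0.0853
```

Emit:
move_arm([
  [0.05,-1,0,0,0,0],
  [0.05,-1,0,0,0,0],
  [0.05,-1,0,0,0,0],
  [0.05,-1,0,0,0,0],
  [0.05,-1,0,0,0,0],
])

```text
clock: 25.15
position: [0.534, 0.1979, 0.1758]
tool_rot: [-3.142, -0.0, 0.0]
force: [0.5, -0.3, -0.5]
grip_width: 0.0854
```

Emit:
move_arm([
  [0.05,-1,0,0,0,0],
  [0.05,-1,0,0,0,0],
  [0.05,-1,0,0,0,0],
  [0,0,0,0,0,0],
])

```text
clock: 25.55
position: [0.537, 0.2757, 0.1757]
tool_rot: [-3.14, 0.0, 0.004]
force: [-0.4, 0.7, -0.2]
grip_width: 0.0854
```

```bash
python3 snap.py w22;python3 - <<'E'
from h import *
go(.5382,.356,.15)
print(bot.observe()["qpos"].round(2))
w=dict(np.load("w22.npz"));im=cv2.imread("pics/w22.png");hsv=cv2.cvtColor(im,cv2.COLOR_BGR2HSV)
m=(hsv[...,1]>170)&((hsv[...,0]<7)|(hsv[...,0]>173))&(hsv[...,2]>60)
p=ringfit(w,box(m,150,100,490,400),.012)
go(*p[:2],0)
E
```

```text
pos [0.5373 0.2735 0.1755] rot [-3.141e+00  0.000e+00  2.000e-03] w 0.0851 F [ 0.7 -0.5  0.3] t 25.6
shift units (25mm) [ 0.042 -3.3    1.022] if yaw0: [ 0.034 -3.3    1.02 ]
[-0.4   0.56 -0.24  1.71  0.16  0.9  -2.28]
ell [218.5 206. ] [56.5 58. ] -> [0.545  0.3522 0.012 ]
pos [0.5373 0.2735 0.1755] rot [-3.141e+00  0.000e+00  2.000e-03] w 0.0851 F [ 0.7 -0.5  0.3] t 25.6
shift units (25mm) [ 0.315 -3.144  7.022] if yaw0: [ 0.307 -3.148  7.02 ]
```

View pics/w22.png

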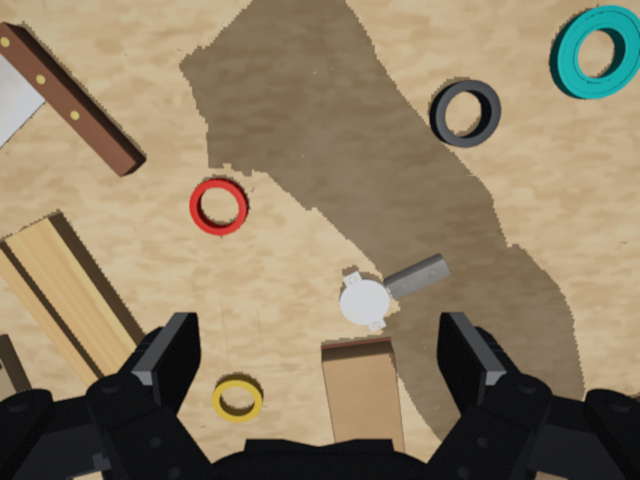

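Emit:
move_arm([
  [0.1,-1,0.4,0,0,-0.0475],
  [0.25,-1,0.4,0,0,-0.0475],
  [0.5,-1,0.4,0,0,0],
  [0,0,0,0,0,0],
  [0,0,0,0,0,0],
])

```text
clock: 26.1
position: [0.5474, 0.3494, 0.1452]
tool_rot: [3.141, 0.001, 0.298]
force: [0.6, -0.1, 0.7]
grip_width: 0.085
```

```bash
python3 snap.py w23;python3 - <<'E'
from h import *
print(bot.observe()["qpos"].round(2))
w=dict(np.load("w23.npz"));im=cv2.imread("pics/w23.png");hsv=cv2.cvtColor(im,cv2.COLOR_BGR2HSV)
m=(hsv[...,1]>170)&((hsv[...,0]<7)|(hsv[...,0]>173))&(hsv[...,2]>60)
p=ringfit(w,box(m,150,100,490,400),.012)
go(*p[:2],0)
E
```

```text
[-0.46  0.67 -0.3   1.59  0.24  0.92 -2.12]
ell [310.9 227.9] [61.3 61.5] -> [0.5452 0.3532 0.012 ]
pos [0.5476 0.3489 0.1456] rot [3.141 0.    0.297] w 0.0855 F [-0.2 -0.2 -0. ] t 26.15
shift units (25mm) [-0.041 -0.201  5.824] if yaw0: [-0.098 -0.175  5.824]
```

View pics/w23.png

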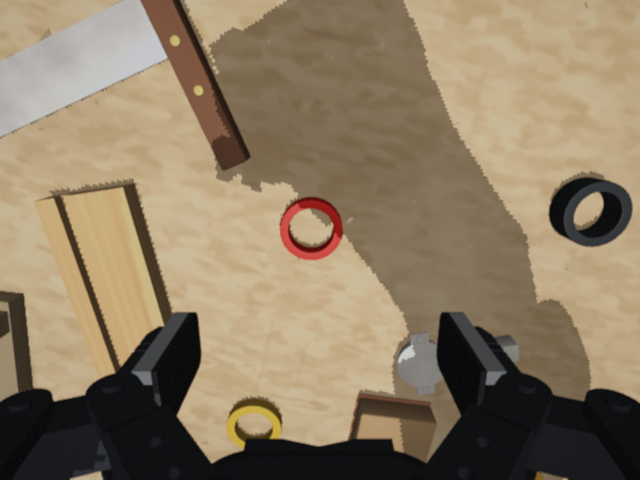

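Emit:
move_arm([
  [-0.05,-0.2,1,0,0,0],
  [0,0,1,0,0,0],
  [0,0,1,0,0,0],
  [0,0,1,0,0,0],
  [0,0,0,0,0,0],
])

```text
clock: 26.65
position: [0.5438, 0.3522, 0.0433]
tool_rot: [3.14, 0.004, 0.297]
force: [-0.5, 0.1, 0.1]
grip_width: 0.0856
```

```bash
python3 snap.py w24;python3 - <<'E'
from h import *
w=dict(np.load("w24.npz"));im=cv2.imread("pics/w24.png");hsv=cv2.cvtColor(im,cv2.COLOR_BGR2HSV)
m=(hsv[...,1]>170)&((hsv[...,0]<7)|(hsv[...,0]>173))&(hsv[...,2]>60)
p=ringfit(w,box(m,150,100,490,400),.011)
go(*p[:2],0)
E
```

```text
ell [314.9 281.2] [94.2 94.4] -> [0.5451 0.3534 0.011 ]
pos [0.5446 0.353  0.0452] rot [3.14e+00 2.00e-03 2.97e-01] w 0.085 F [ 0.4 -0.4  0.8] t 26.7
shift units (25mm) [ 0.027 -0.008  1.808] if yaw0: [ 0.021 -0.013  1.808]
```

View pics/w24.png

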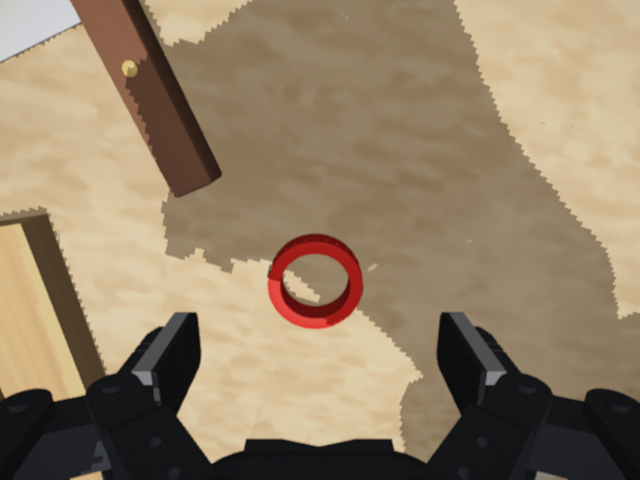

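Emit:
move_arm([
  [0.02,-0.02,1,0,0,0],
  [0,0,0.8,0,0,0],
  [0,0,0,0,0,0],
])

```text
clock: 27.0
position: [0.5448, 0.3543, 0.0002]
tool_rot: [3.141, 0.001, 0.298]
force: [-0.9, 0.4, 0.8]
grip_width: 0.0857
```

Emit:
move_arm([
  [0,0,0,0,0,0],
  [0,0,0,0,0,0],
  [0,0,0,0,0,0],
  [0,0,0,0,0,0],
  [0,0,0,0,0,0],
], claw=0.2)

```text
clock: 27.5
position: [0.5457, 0.3556, 0.0024]
tool_rot: [-3.141, -0.002, 0.298]
force: [-2.8, -2.2, 15.7]
grip_width: 0.0425
```

Emit:
move_arm([
  [0,0,0,0,0,0],
  [0,0,-0.4,0,0,0],
  [0,0,-1,0,0,0],
  [0,0,-1,0,0,0],
  [0,0,-1,0,0,0],
])

```text
clock: 28.0
position: [0.5451, 0.3552, 0.0874]
tool_rot: [-3.141, -0.001, 0.299]
force: [0.2, 0.5, -0.4]
grip_width: 0.042
```

```bash
python3 snap.py w25;python3 - <<'E'
from h import *
go(.508,-.3505,.1)
E
```

```text
pos [0.5466 0.3563 0.0916] rot [-3.14  -0.005  0.298] w 0.0422 F [2.9 1.8 4.8] t 28.05
shift units (25mm) [-9.783 26.571 -0.433] if yaw0: [-1.544 28.274 -0.338]
```

View pics/w25.png

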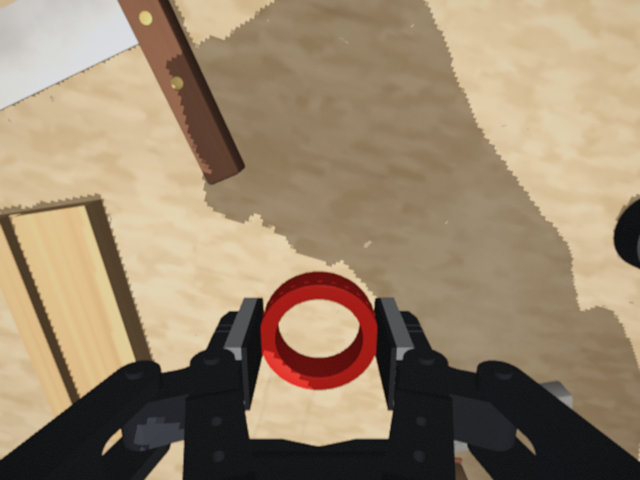

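Emit:
move_arm([
  [-0.3,1,-0.5,0,0,0.0475],
  [-0.15,1,-0.5,0,0,0.0475],
  [-0.05,1,-0.3,0,0,0],
  [-0.05,1,0,0,0,0],
  [-0.05,1,0,0,0,0],
])

```text
clock: 28.55
position: [0.5416, 0.228, 0.1192]
tool_rot: [-3.141, -0.001, 0.0]
force: [0.0, 0.5, -0.9]
grip_width: 0.042
```

Emit:
move_arm([
  [-0.05,1,0,0,0,0],
  [-0.05,1,0,0,0,0],
  [-0.05,1,0,0,0,0],
  [-0.05,1,0,0,0,0],
  [-0.05,1,0,0,0,0],
])

```text
clock: 29.05
position: [0.5352, 0.1029, 0.1188]
tool_rot: [-3.141, -0.001, 0.0]
force: [-0.1, -0.4, -0.2]
grip_width: 0.0422
```

Emit:
move_arm([
  [-0.05,1,0,0,0,0],
  [-0.05,1,0,0,0,0],
  [-0.05,1,0,0,0,0],
  [-0.05,1,0,0,0,0],
  [-0.05,1,0,0,0,0],
])

```text
clock: 29.55
position: [0.529, -0.0222, 0.1188]
tool_rot: [3.142, -0.001, 0.0]
force: [0.3, -0.3, -0.1]
grip_width: 0.0422
```

Emit:
move_arm([
  [-0.05,1,0,0,0,0],
  [-0.05,1,0,0,0,0],
  [-0.05,1,0,0,0,0],
  [-0.05,1,0,0,0,0],
  [-0.05,1,0,0,0,0],
])

```text
clock: 30.05
position: [0.5228, -0.1472, 0.1188]
tool_rot: [3.141, -0.001, 0.0]
force: [-0.2, 0.8, 0.5]
grip_width: 0.0417
```

Emit:
move_arm([
  [-0.05,1,0,0,0,0],
  [-0.05,1,0,0,0,0],
  [-0.05,1,0,0,0,0],
  [-0.05,1,0,0,0,0],
  [-0.05,1,0,0,0,0],
])

```text
clock: 30.55
position: [0.5165, -0.2723, 0.1188]
tool_rot: [3.141, -0.001, 0.0]
force: [0.8, 0.8, -1.1]
grip_width: 0.0421
```

```bash
python3 - <<'E'
from h import *
go(.508,-.3505,.11)
E
```

```text
pos [ 0.5165 -0.2723  0.1188] rot [ 3.141e+00 -1.000e-03  0.000e+00] w 0.0421 F [ 0.8  0.8 -1.1] t 30.55
shift units (25mm) [-0.34   3.129  0.353] if yaw0: [-0.34   3.129  0.352]
```

Emit:
move_arm([
  [-0.1,1,0,0,0,0],
  [-0.1,1,0,0,0,0],
  [-0.12,1.0,0,0,0,0],
  [0,0.12,0,0,0,0],
  [0,0,0,0,0,0],
])

```text
clock: 31.05
position: [0.5084, -0.3497, 0.1185]
tool_rot: [3.141, -0.0, -0.001]
force: [1.0, 0.4, -0.8]
grip_width: 0.0423
```

```bash
python3 snap.py w26; python3 - <<'E'
from h import *
go(.508,-.3505,.11)
E
```

```text
pos [ 0.5086 -0.3487  0.1184] rot [-3.141 -0.     0.   ] w 0.0421 F [ 0.2  0.2 -1.5] t 31.1
shift units (25mm) [-0.026  0.071  0.336] if yaw0: [-0.026  0.071  0.336]
```

View pics/w26.png

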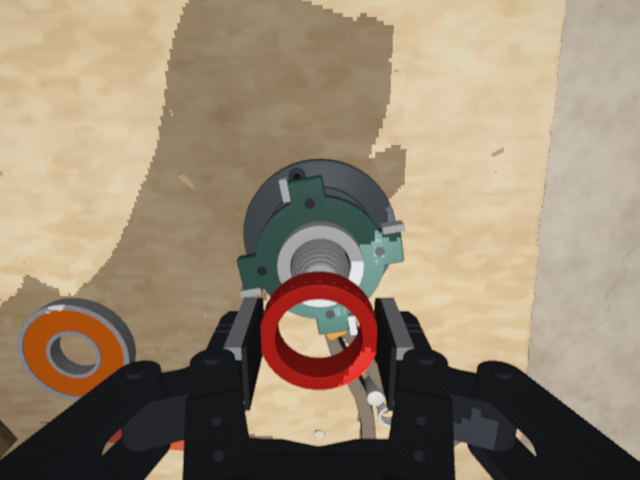

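Emit:
move_arm([
  [-0.02,0.06,0.5,0,0,0],
  [0,0,0.6,0,0,0],
  [0,0,0.6,0,0,0],
  [0,0,0.1,0,0,0],
  [0,0,0,0,0,0],
])

```text
clock: 31.6
position: [0.5081, -0.3502, 0.0722]
tool_rot: [-3.141, 0.001, 0.001]
force: [-0.2, -0.2, 0.4]
grip_width: 0.0419
```

```bash
python3 snap.py w27 wrist 200 200 240 220 2.5; python3 - <<'E'
from h import *
go(.508,-.3505,.063)
E
```

```text
pos [ 0.508  -0.3504  0.0727] rot [-3.141e+00  1.000e-03  0.000e+00] w 0.0422 F [ 0.5 -0.4  0.2] t 31.65
shift units (25mm) [-0.001  0.005  0.39 ] if yaw0: [-0.001  0.005  0.39 ]
```

View pics/w27z.png

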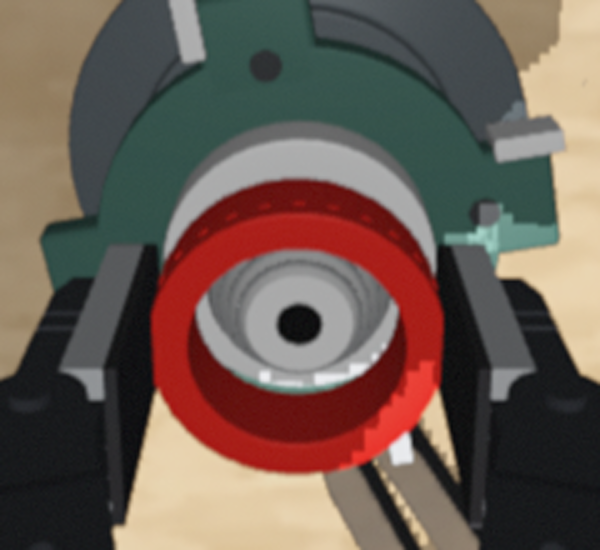

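Emit:
move_arm([
  [0,0,0.2,0,0,0],
  [0,0,0.17,0,0,0],
  [0,0,0,0,0,0],
  [0,0,0,0,0,0],
])

```text
clock: 32.05
position: [0.509, -0.3506, 0.0639]
tool_rot: [3.141, -0.002, 0.0]
force: [5.9, 0.9, 0.5]
grip_width: 0.042
```

Emit:
move_arm([
  [0,0,0,0,0,0],
  [0,0,0,0,0,0],
  [0,0,0,0,0,0],
], claw=-0.8)

```text
clock: 32.35
position: [0.5075, -0.3508, 0.0636]
tool_rot: [-3.141, 0.001, -0.0]
force: [-0.0, -0.0, -0.2]
grip_width: 0.0769
```

```bash
python3 snap.py w28 wrist 170 180 300 270 2.2
```

```text
(no output)
```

View pics/w28z.png

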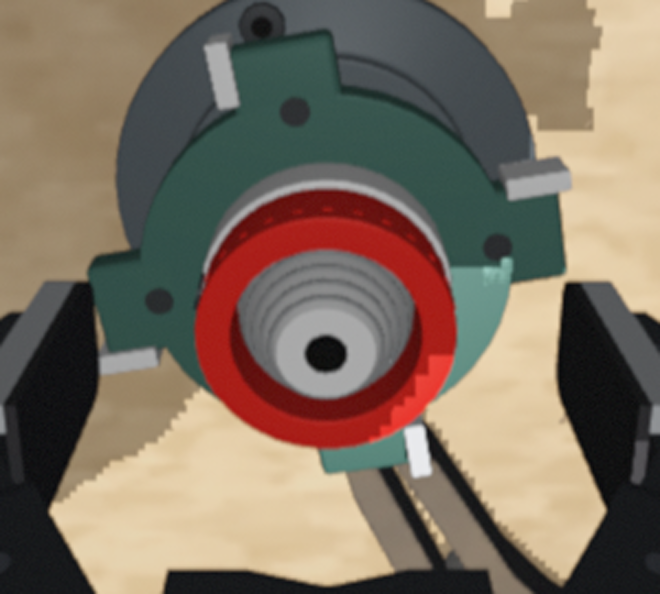

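Emit:
move_arm([
  [0,0,-1,0,0,0],
  [0,0,-1,0,0,0],
  [0,0,-1,0,0,0],
  [0,0,-1,0,0,0],
  [0,0,-1,0,0,0],
], claw=-1)

```text
clock: 32.9
position: [0.5077, -0.3507, 0.1898]
tool_rot: [-3.142, 0.0, -0.0]
force: [0.5, -0.9, 0.8]
grip_width: 0.0854
```

Emit:
move_arm([
  [0,0,0,0,0,0],
  [0,0,0,0,0,0],
])

```text
clock: 33.1
position: [0.5079, -0.3508, 0.189]
tool_rot: [3.141, -0.0, -0.0]
force: [0.4, -0.4, -0.8]
grip_width: 0.085
```

```bash
python3 snap.py w29 wrist; python3 snap.py s29 side 330 160 80 60 9; python3 snap.py c29 scene 440 255 100 75 7; python3 - <<'E'
from h import *
go(.508,-.3505,.2)
for n in("s29","c29"):
    w=dict(np.load(n+".npz"))
    im=cv2.imread(f"pics/{n}.png");hsv=cv2.cvtColor(im,cv2.COLOR_BGR2HSV)
    k=9 if n=='s29' else 7; ox,oy=(330,160) if n=='s29' else (440,255)
    z=cv2.imread(f"pics/{n}z.png")
    for h,r,c in((.02,23,(255,0,255)),(.032,30,(0,255,0)),(.042,23,(0,255,255)),(.060,23,(255,255,0)),(.074,22,(255,0,0))):
        P=np.array([proj(w,(.508+r/1000*np.cos(t),-.351+r/1000*np.sin(t),h)) for t in np.linspace(0,6.283,60)])
        cv2.polylines(z,[(((P-[ox,oy]+.5)*k)).astype(int)],True,c,1)
    cv2.imwrite(f"pics/{n}o.png",z)
E
```

```text
pos [ 0.5075 -0.3505  0.1878] rot [-3.141e+00  1.000e-03  0.000e+00] w 0.0858 F [-0.2  0.1 -0.5] t 33.25
shift units (25mm) [ 0.018  0.    -0.487] if yaw0: [ 0.019  0.001 -0.487]
```

View pics/s29o.png

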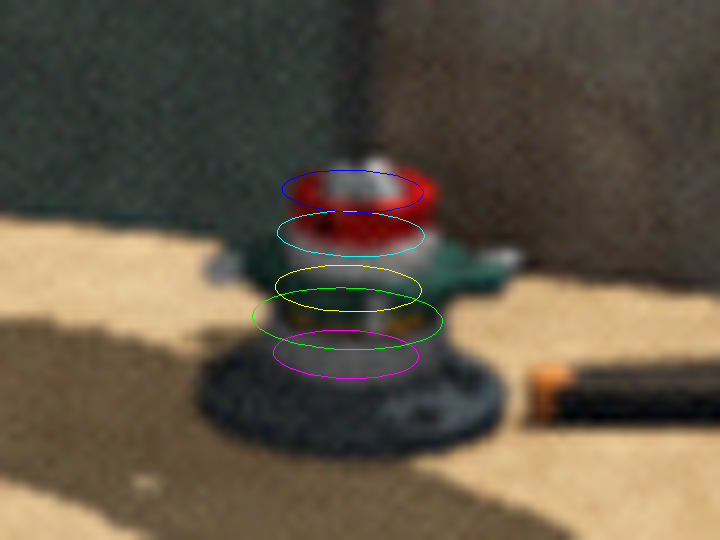

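View pics/c29o.png

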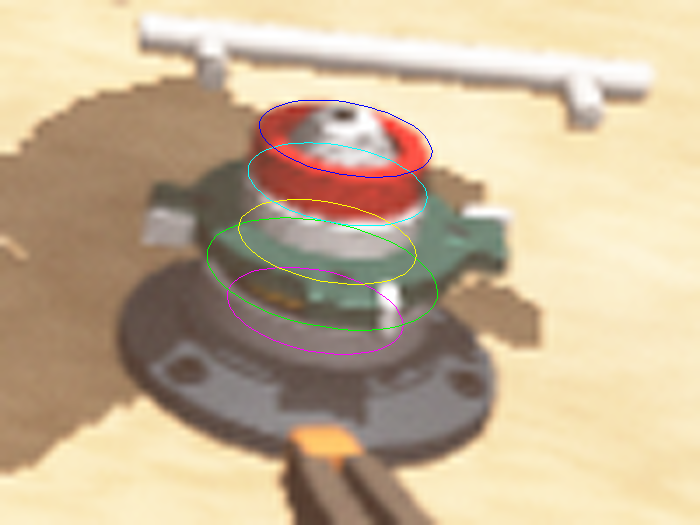

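View pics/s29z.png

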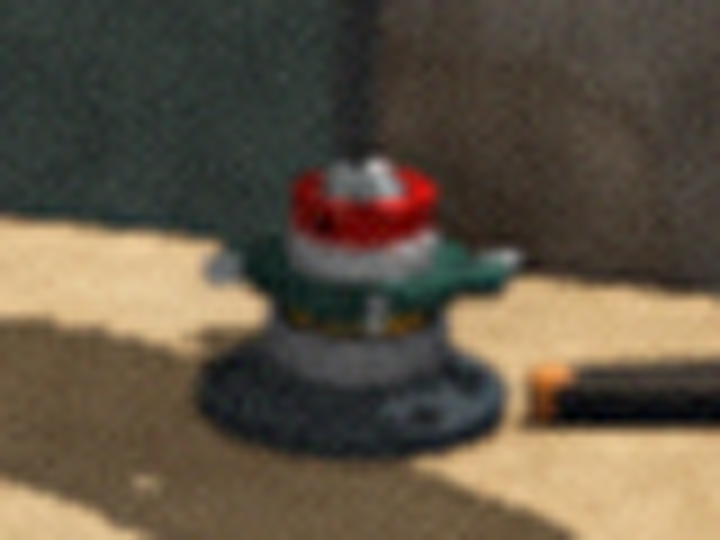

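View pics/w29.png

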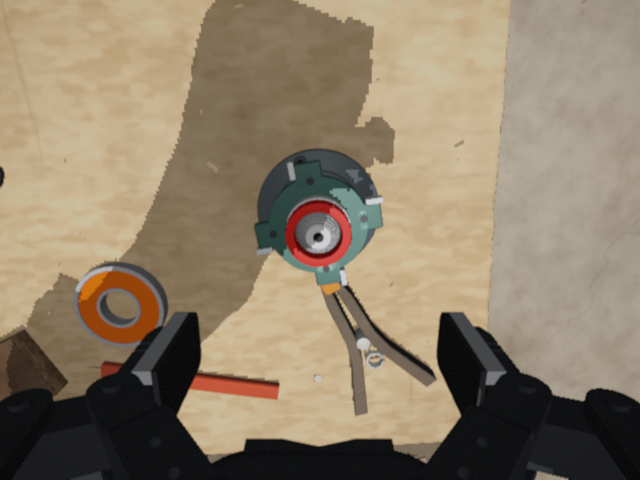

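The stack looks complete. As a mechanical check, I'll press very lightly on the collar with the part-closed fingertips.

Emit:
move_arm([
  [0.01,0,0.5,0,0,0],
  [0,0,0.8,0,0,0],
  [0,0,0.8,0,0,0],
  [0,0,0.8,0,0,0],
  [0,0,0.6,0,0,0],
], claw=0.2)

```text
clock: 33.75
position: [0.5075, -0.3502, 0.0987]
tool_rot: [-3.14, 0.002, 0.0]
force: [0.0, 0.3, 0.1]
grip_width: 0.034
```

Emit:
move_arm([
  [0,0,0.4,0,0,0],
  [0,0,0,0,0,0],
])

```text
clock: 33.95
position: [0.5076, -0.3502, 0.0897]
tool_rot: [-3.14, 0.002, 0.0]
force: [-0.0, -0.4, 0.0]
grip_width: 0.0338
```

```bash
python3 snap.py w30 wrist;python3 -c "
from h import *
go(.508,-.3505,.075)"
```

```text
pos [ 0.5081 -0.3506  0.0908] rot [-3.141e+00  1.000e-03  0.000e+00] w 0.0337 F [0.7 0.1 0.6] t 34.0
shift units (25mm) [-0.004 -0.002  0.633] if yaw0: [-0.004 -0.003  0.633]
```

View pics/w30.png

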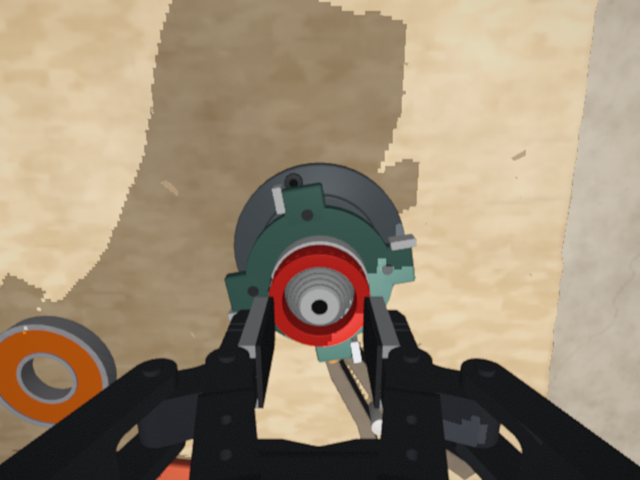

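Emit:
move_arm([
  [0,0,0.3,0,0,0],
  [0,0,0.2,0,0,0],
  [0,0,0,0,0,0],
])

```text
clock: 34.3
position: [0.5081, -0.3506, 0.0783]
tool_rot: [-3.141, 0.0, 0.0]
force: [0.0, -0.5, 0.5]
grip_width: 0.0342
```

Emit:
move_arm([
  [0,0,0.1,0,0,0],
  [0,0,0,0,0,0],
])

```text
clock: 34.5
position: [0.5082, -0.3507, 0.0762]
tool_rot: [3.142, -0.0, 0.0]
force: [-0.1, 0.7, 0.2]
grip_width: 0.0347
```

Emit:
move_arm([
  [0,0,0.06,0,0,0],
  [0,0,0,0,0,0],
])

```text
clock: 34.7
position: [0.5083, -0.3507, 0.0747]
tool_rot: [-3.142, 0.0, 0.0]
force: [1.1, -0.9, 0.2]
grip_width: 0.0339
```

Emit:
move_arm([
  [0,0,0.06,0,0,0],
  [0,0,0,0,0,0],
])

```text
clock: 34.9
position: [0.5083, -0.3507, 0.0733]
tool_rot: [3.141, -0.0, 0.0]
force: [0.2, -0.9, -0.1]
grip_width: 0.0345
```

Emit:
move_arm([
  [0,0,0.06,0,0,0],
  [0,0,0,0,0,0],
])

```text
clock: 35.1
position: [0.5085, -0.3508, 0.073]
tool_rot: [3.141, -0.001, -0.0]
force: [-5.2, 3.2, 22.3]
grip_width: 0.0342
```

Contact came at TCP z of about 0.073. To calibrate tip height at this closure, I'll touch the bare table where the cutter used to lie.

Emit:
move_arm([
  [0,0,-0.5,0,0,0],
  [0,0,-1,0,0,0],
  [0.5,-0.9,-1,0,0,0],
  [0.5,-1,0,0,0,0],
  [0.5,-1,0,0,0,0],
])

```text
clock: 35.6
position: [0.5464, -0.2777, 0.1355]
tool_rot: [3.141, -0.002, -0.001]
force: [-0.0, 1.1, -0.6]
grip_width: 0.0343
```

Emit:
move_arm([
  [0.5,-1,0,0,0,0],
  [0.5,-1,1,0,0,0],
  [0.5,-1,1,0,0,0],
  [0.3,-1,1,0,0,0],
  [0,0,1,0,0,0],
])

```text
clock: 36.1
position: [0.5923, -0.1737, 0.0338]
tool_rot: [-3.14, -0.001, 0.005]
force: [1.0, -0.3, 0.5]
grip_width: 0.0342
```

```bash
python3 snap.py w31 wrist;python3 -c "
from h import *
go(.59,-.175,.005)"
```

```text
pos [ 0.5896 -0.1754  0.0299] rot [-3.14e+00  4.00e-03  3.00e-03] w 0.0343 F [-4.4  1.7 -5. ] t 36.15
shift units (25mm) [ 0.02  -0.014  0.997] if yaw0: [ 0.016 -0.016  0.997]
```

View pics/w31.png

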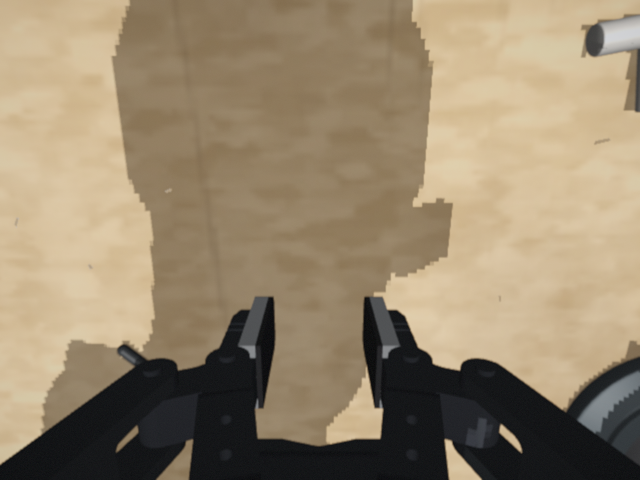

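Emit:
move_arm([
  [0,0,0.5,0,0,0],
  [0,0,0.5,0,0,0],
  [0,0,0,0,0,0],
  [0,0,0,0,0,0],
])

```text
clock: 36.55
position: [0.5909, -0.1788, 0.0098]
tool_rot: [3.141, -0.0, -0.001]
force: [-0.1, 0.2, -0.2]
grip_width: 0.0339
```

Emit:
move_arm([
  [0,0,0.1,0,0,0],
  [0,0,0,0,0,0],
])

```text
clock: 36.75
position: [0.5909, -0.1784, 0.0071]
tool_rot: [3.141, -0.001, -0.0]
force: [0.3, -0.0, 0.4]
grip_width: 0.0342
```

Emit:
move_arm([
  [0,0,0.08,0,0,0],
  [0,0,0,0,0,0],
])

```text
clock: 36.95
position: [0.5907, -0.1782, 0.0048]
tool_rot: [3.142, -0.0, 0.0]
force: [-0.5, 0.5, 0.7]
grip_width: 0.0342
```

Emit:
move_arm([
  [0,0,0.08,0,0,0],
  [0,0,0,0,0,0],
])

```text
clock: 37.15
position: [0.5906, -0.1782, 0.0026]
tool_rot: [-3.142, 0.0, 0.0]
force: [-0.2, 0.5, -0.0]
grip_width: 0.0341
```

Emit:
move_arm([
  [0,0,0.06,0,0,0],
  [0,0,0,0,0,0],
])

```text
clock: 37.35
position: [0.5907, -0.1781, 0.0011]
tool_rot: [-3.142, 0.0, 0.0]
force: [-0.5, -0.4, -0.3]
grip_width: 0.0339
```

Emit:
move_arm([
  [0,0,0.05,0,0,0],
  [0,0,0,0,0,0],
])

```text
clock: 37.55
position: [0.5907, -0.1781, -0.0001]
tool_rot: [-3.142, 0.0, 0.0]
force: [0.3, -0.1, -0.4]
grip_width: 0.0343
```

Emit:
move_arm([
  [0,0,0.04,0,0,0],
  [0,0,0,0,0,0],
])

```text
clock: 37.75
position: [0.5908, -0.1782, -0.0007]
tool_rot: [3.142, -0.0, 0.0]
force: [-1.0, 0.4, 5.1]
grip_width: 0.0341
```

Table contact came at TCP z −0.0006 m, so the collar's top is at about 0.0737 m against 0.074 m nominal. The stack is fully down. I'll lift clear and take a last look.

Emit:
move_arm([
  [0,0,-1,0,0,0],
  [0,0,-1,0,0,0],
  [0,0,-1,0,0,0],
  [0,0,-1,0,0,0],
  [0,0,-1,0,0,0],
])

```text
clock: 38.25
position: [0.5906, -0.1782, 0.1251]
tool_rot: [-3.142, -0.0, 0.0]
force: [0.1, -1.4, -0.3]
grip_width: 0.0341
```

Emit:
move_arm([
  [0,0,-1,0,0,0],
  [0,0.5,-0.5,0,0,0],
  [0,0.5,0,0,0,0],
  [0,0,0,0,0,0],
  [0,0,0,0,0,0],
])

```text
clock: 38.75
position: [0.59, -0.2036, 0.1601]
tool_rot: [-3.141, 0.002, -0.001]
force: [0.4, 0.7, 0.2]
grip_width: 0.0343
```

```bash
python3 snap.py w32 wrist; python3 snap.py c32 scene 200 220 380 110 2
```

```text
(no output)
```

View pics/w32.png

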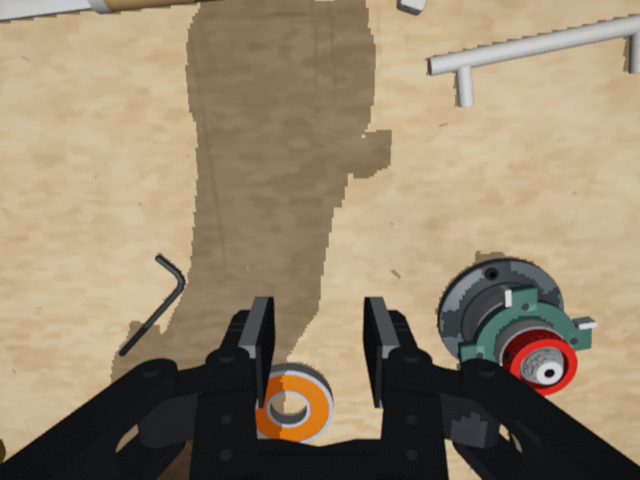

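View pics/c32z.png

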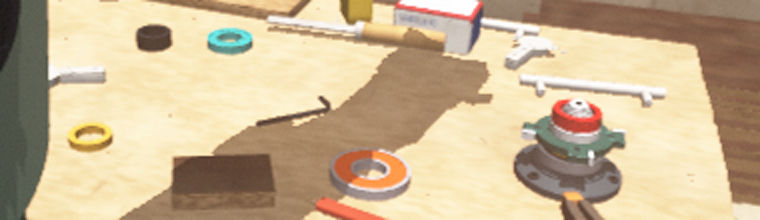

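The stack is level and complete, the large bearing and the dark spacer have not been moved, and the robot touches nothing.

```bash
python3 -c "
from workcell import workorder
print(workorder.job_done())"
```

```text
the job is handed in; nothing more can be done
None
```

The grooving spindle is made up and handed in at about 39 s. Working up from the flange it carries the small black-sealed bearing, the brass spacer that started farthest from the base, the grooving cutter with its hub up, and the red lock collar.

- **Order and level:** each part slid freely over the nose. The last wrist and scene pictures show the parts in the right order and lying level.
- **Height:** I touched the collar with the fingertips (about 22 N), then touched the bare table for reference. That puts the collar's top at about 73.7 mm against 74 mm nominal, so the stack is fully down.
- **Unused parts:** the large orange bearing and the tall dark spacer were not moved. The gripper was clear of everything when I handed in.
- **What went wrong:** the first grasp of the brass spacer closed above it, with about 30 N upward on the wrist. The ring did not move, and a second, lower grasp held.
- **What disagreed:** drawing the expected heights over the scene and side views put them 1–2 pixels off the parts, about the size of the camera calibration error. I relied on the touch check for height instead.

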